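# Fit the pointer knobs to an instrument panel

## Task

Carry the parts tray level from its stand onto the blue antistatic mat with all the knobs standing in it, and let go of it there. Then fit every knob from the tray onto a shaft of the front panel, any shaft, lining its nose up with the shaft's flat and pushing it down until it sits fully home on the panel. With all knobs fitted, put the empty tray back on the steel stand, squarely in the middle, never tipping it, and leave the other things on the bench where they are.

Things in the scene. Friction and masses are not known exactly. Their poses are not given: they have to be found in the camera images.
- panel: The grey front panel, a fixed block 220 mm (x) by 180 mm (y), 38 mm high, lying face up. Origin under its middle. Four shafts stand up out of its face at the corners of a 96 x 100 mm rectangle; all are bare at the start.
- shaft1_foot (a point): A brass shaft, one of four alike, fixed (does not turn). D-shaped: 16 mm diameter, one side cut flat 3 mm from the axis; 14 mm high, the top 3 mm chamfered by 1.5 mm. This point is on the axis at its foot, level with the panel's face; z up along the shaft, +x points out of the flat.
- shaft2_foot (a point): A brass shaft, one of four alike, fixed (does not turn). D-shaped: 16 mm diameter, one side cut flat 3 mm from the axis; 14 mm high, the top 3 mm chamfered by 1.5 mm. This point is on the axis at its foot, level with the panel's face; z up along the shaft, +x points out of the flat.
- shaft3_foot (a point): A brass shaft, one of four alike, fixed (does not turn). D-shaped: 16 mm diameter, one side cut flat 3 mm from the axis; 14 mm high, the top 3 mm chamfered by 1.5 mm. This point is on the axis at its foot, level with the panel's face; z up along the shaft, +x points out of the flat.
- shaft4_foot (a point): A brass shaft, one of four alike, fixed (does not turn). D-shaped: 16 mm diameter, one side cut flat 3 mm from the axis; 14 mm high, the top 3 mm chamfered by 1.5 mm. This point is on the axis at its foot, level with the panel's face; z up along the shaft, +x points out of the flat.
- knob1_mid (a point): A grey pointer knob (may be absent): a block 26 mm wide (y), 34 mm high, straight-sided from x = -24 to +20 mm, then tapering to a nose at +33 mm; a white line on top along the nose half. 45 g. Underside: see knob2. This point is on its axis, 17 mm above the underside; z up, +x towards the nose. Starts standing upright in the tray.
- knob2_mid (a point): Knob like knob1, same point. All have a blind D-shaped bore in the underside, 15.5 mm deep, 0.75 mm free all round, its flat on the nose side: it goes on a shaft only with the nose pointing the way the shaft's flat faces (within about 6 degrees), and then its underside rests on the panel's face. Any knob fits any shaft.
- knob3_mid (a point): Knob like knob1 and knob2 (may be absent), same point, same axes.
- knob4_mid (a point): Knob like knob1 and knob2 (may be absent), same point, same axes.
- tray_grip (a point): The black parts tray, loose, 0.4 kg: 250 mm (x) by 185 mm (y), 4 mm floor, 12 mm lip, an upright aluminium slab handle in its middle, 60 mm long (x), 14 mm thick (y), top 60 mm above the tray's underside; pinch it across y. The knobs stand near the tray's corners. This point is in the handle, 45 mm above the underside, over the centre; z up. Starts on the stand.
- mat_top (a point): The blue antistatic mat, fixed on the bench, 290 mm (x) by 225 mm (y), 3 mm thick. This point is the centre of its top; z up. Mat and stand lie to the left and right of the panel, either way round.
- stand_top (a point): The steel tray stand, a low fixed platform 290 mm (x) by 225 mm (y), 24 mm high, the tray's home. This point is the centre of its top; z up.
- heatsink: A black finned heatsink 80 x 50 x 37 mm; a bystander, loose. Origin under its middle.
- transformer: A small transformer 60 x 56 x 45 mm; a bystander, loose. Origin under its middle.
- capacitor: A blue capacitor can, 30 mm across, 40 mm high, standing; a bystander, loose. Origin under its middle.
- driver: A screwdriver 130 mm long, lying; a bystander, loose. Origin under its middle.
- jar: A small clear jar, 44 mm across, 50 mm high; a bystander, loose. Origin under its middle.
- meter: A hand-held multimeter 120 x 65 x 30 mm, lying; a bystander, loose. Origin under its middle.
- spool: A white spool 56 mm across, 40 mm high; a bystander, loose. Origin under its middle.
Not all that is in view belongs to the job. Leave any green or orange look-alike of the part that bears knob3_mid alone.

How it is judged (in metres and radians):
On the way, in this order (a step that is already met when the one before it is completed fails the run):
1. the tray stands on the mat, let go, with every knob upright in it (x of tray_grip in the frame of mat_top between -0.03 and 0.03 m and y of tray_grip in the frame of mat_top between -0.03 and 0.03 m and z of tray_grip in the frame of mat_top between 0.041 and 0.049 m and angle between tray_grip's own z axis and vertical below 0.06 rad and angle between the x axis of tray_grip and the x axis of mat_top, either way round below 0.3 rad and contact force between the fingers and anything else below 0.1 N and x of knob1_mid in the frame of tray_grip between -0.12 and 0.12 m and y of knob1_mid in the frame of tray_grip between -0.088 and 0.088 m and z of each of knob1_mid, knob2_mid, knob3_mid, knob4_mid in the frame of tray_grip below -0.019 m and angle between each of knob1_mid, knob2_mid, knob3_mid, knob4_mid's own z axis and vertical below 0.15 rad and x of knob2_mid in the frame of tray_grip between -0.12 and 0.12 m and y of knob2_mid in the frame of tray_grip between -0.088 and 0.088 m and x of knob3_mid in the frame of tray_grip between -0.12 and 0.12 m and y of knob3_mid in the frame of tray_grip between -0.088 and 0.088 m and x of knob4_mid in the frame of tray_grip between -0.12 and 0.12 m and y of knob4_mid in the frame of tray_grip between -0.088 and 0.088 m), for 0.2 s.
2. every knob is fully home on a shaft, while the tray is still away from its stand (((horizontal distance between knob1_mid and shaft1_foot below 0.0035 m and z of knob1_mid in the frame of shaft1_foot between 0.013 and 0.0195 m and angle between knob1_mid's own z axis and vertical below 0.08 rad) or (horizontal distance between knob1_mid and shaft2_foot below 0.0035 m and z of knob1_mid in the frame of shaft2_foot between 0.013 and 0.0195 m and angle between knob1_mid's own z axis and vertical below 0.08 rad) or (horizontal distance between knob1_mid and shaft3_foot below 0.0035 m and z of knob1_mid in the frame of shaft3_foot between 0.013 and 0.0195 m and angle between knob1_mid's own z axis and vertical below 0.08 rad) or (horizontal distance between knob1_mid and shaft4_foot below 0.0035 m and z of knob1_mid in the frame of shaft4_foot between 0.013 and 0.0195 m and angle between knob1_mid's own z axis and vertical below 0.08 rad)) and ((horizontal distance between knob2_mid and shaft1_foot below 0.0035 m and z of knob2_mid in the frame of shaft1_foot between 0.013 and 0.0195 m and angle between knob2_mid's own z axis and vertical below 0.08 rad) or (horizontal distance between knob2_mid and shaft2_foot below 0.0035 m and z of knob2_mid in the frame of shaft2_foot between 0.013 and 0.0195 m and angle between knob2_mid's own z axis and vertical below 0.08 rad) or (horizontal distance between knob2_mid and shaft3_foot below 0.0035 m and z of knob2_mid in the frame of shaft3_foot between 0.013 and 0.0195 m and angle between knob2_mid's own z axis and vertical below 0.08 rad) or (horizontal distance between knob2_mid and shaft4_foot below 0.0035 m and z of knob2_mid in the frame of shaft4_foot between 0.013 and 0.0195 m and angle between knob2_mid's own z axis and vertical below 0.08 rad)) and ((horizontal distance between knob3_mid and shaft1_foot below 0.0035 m and z of knob3_mid in the frame of shaft1_foot between 0.013 and 0.0195 m and angle between knob3_mid's own z axis and vertical below 0.08 rad) or (horizontal distance between knob3_mid and shaft2_foot below 0.0035 m and z of knob3_mid in the frame of shaft2_foot between 0.013 and 0.0195 m and angle between knob3_mid's own z axis and vertical below 0.08 rad) or (horizontal distance between knob3_mid and shaft3_foot below 0.0035 m and z of knob3_mid in the frame of shaft3_foot between 0.013 and 0.0195 m and angle between knob3_mid's own z axis and vertical below 0.08 rad) or (horizontal distance between knob3_mid and shaft4_foot below 0.0035 m and z of knob3_mid in the frame of shaft4_foot between 0.013 and 0.0195 m and angle between knob3_mid's own z axis and vertical below 0.08 rad)) and ((horizontal distance between knob4_mid and shaft1_foot below 0.0035 m and z of knob4_mid in the frame of shaft1_foot between 0.013 and 0.0195 m and angle between knob4_mid's own z axis and vertical below 0.08 rad) or (horizontal distance between knob4_mid and shaft2_foot below 0.0035 m and z of knob4_mid in the frame of shaft2_foot between 0.013 and 0.0195 m and angle between knob4_mid's own z axis and vertical below 0.08 rad) or (horizontal distance between knob4_mid and shaft3_foot below 0.0035 m and z of knob4_mid in the frame of shaft3_foot between 0.013 and 0.0195 m and angle between knob4_mid's own z axis and vertical below 0.08 rad) or (horizontal distance between knob4_mid and shaft4_foot below 0.0035 m and z of knob4_mid in the frame of shaft4_foot between 0.013 and 0.0195 m and angle between knob4_mid's own z axis and vertical below 0.08 rad)) and horizontal distance between tray_grip and stand_top above 0.2 m), for 0.2 s.
At the end, for the whole second after the job is handed in: Every knob that is there is upright on a shaft (axis within 3.5 mm, underside within 2.5 mm of the panel's face), and the tray stands level on the stand, its centre within 30 mm of the stand's along each side and within 0.3 rad of square, either way round (((horizontal distance between knob1_mid and shaft1_foot below 0.0035 m and z of knob1_mid in the frame of shaft1_foot between 0.013 and 0.0195 m and angle between knob1_mid's own z axis and vertical below 0.08 rad) or (horizontal distance between knob1_mid and shaft2_foot below 0.0035 m and z of knob1_mid in the frame of shaft2_foot between 0.013 and 0.0195 m and angle between knob1_mid's own z axis and vertical below 0.08 rad) or (horizontal distance between knob1_mid and shaft3_foot below 0.0035 m and z of knob1_mid in the frame of shaft3_foot between 0.013 and 0.0195 m and angle between knob1_mid's own z axis and vertical below 0.08 rad) or (horizontal distance between knob1_mid and shaft4_foot below 0.0035 m and z of knob1_mid in the frame of shaft4_foot between 0.013 and 0.0195 m and angle between knob1_mid's own z axis and vertical below 0.08 rad)) and ((horizontal distance between knob2_mid and shaft1_foot below 0.0035 m and z of knob2_mid in the frame of shaft1_foot between 0.013 and 0.0195 m and angle between knob2_mid's own z axis and vertical below 0.08 rad) or (horizontal distance between knob2_mid and shaft2_foot below 0.0035 m and z of knob2_mid in the frame of shaft2_foot between 0.013 and 0.0195 m and angle between knob2_mid's own z axis and vertical below 0.08 rad) or (horizontal distance between knob2_mid and shaft3_foot below 0.0035 m and z of knob2_mid in the frame of shaft3_foot between 0.013 and 0.0195 m and angle between knob2_mid's own z axis and vertical below 0.08 rad) or (horizontal distance between knob2_mid and shaft4_foot below 0.0035 m and z of knob2_mid in the frame of shaft4_foot between 0.013 and 0.0195 m and angle between knob2_mid's own z axis and vertical below 0.08 rad)) and ((horizontal distance between knob3_mid and shaft1_foot below 0.0035 m and z of knob3_mid in the frame of shaft1_foot between 0.013 and 0.0195 m and angle between knob3_mid's own z axis and vertical below 0.08 rad) or (horizontal distance between knob3_mid and shaft2_foot below 0.0035 m and z of knob3_mid in the frame of shaft2_foot between 0.013 and 0.0195 m and angle between knob3_mid's own z axis and vertical below 0.08 rad) or (horizontal distance between knob3_mid and shaft3_foot below 0.0035 m and z of knob3_mid in the frame of shaft3_foot between 0.013 and 0.0195 m and angle between knob3_mid's own z axis and vertical below 0.08 rad) or (horizontal distance between knob3_mid and shaft4_foot below 0.0035 m and z of knob3_mid in the frame of shaft4_foot between 0.013 and 0.0195 m and angle between knob3_mid's own z axis and vertical below 0.08 rad)) and ((horizontal distance between knob4_mid and shaft1_foot below 0.0035 m and z of knob4_mid in the frame of shaft1_foot between 0.013 and 0.0195 m and angle between knob4_mid's own z axis and vertical below 0.08 rad) or (horizontal distance between knob4_mid and shaft2_foot below 0.0035 m and z of knob4_mid in the frame of shaft2_foot between 0.013 and 0.0195 m and angle between knob4_mid's own z axis and vertical below 0.08 rad) or (horizontal distance between knob4_mid and shaft3_foot below 0.0035 m and z of knob4_mid in the frame of shaft3_foot between 0.013 and 0.0195 m and angle between knob4_mid's own z axis and vertical below 0.08 rad) or (horizontal distance between knob4_mid and shaft4_foot below 0.0035 m and z of knob4_mid in the frame of shaft4_foot between 0.013 and 0.0195 m and angle between knob4_mid's own z axis and vertical below 0.08 rad)) and x of tray_grip in the frame of stand_top between -0.03 and 0.03 m and y of tray_grip in the frame of stand_top between -0.03 and 0.03 m and z of tray_grip in the frame of stand_top between 0.041 and 0.049 m and angle between tray_grip's own z axis and vertical below 0.06 rad and angle between the x axis of tray_grip and the x axis of stand_top, either way round below 0.3 rad); the robot touches nothing.
It fails at once if the tray is tipped by more than 20 degrees (angle between tray_grip's own z axis and vertical above 0.35 rad).
It fails at once if a bystander is moved by more than 30 mm (distance of any of heatsink, transformer, capacitor, driver, jar, meter, spool from where it was at the start of the episode above 0.03 m).
Of knob1, knob2, knob3, knob4 only 3 to 4 are there at a start; the rules pass over those that are not, and their reading is None.
At some moment in a run one of tray may be knocked a few centimetres aside while the robot is not near it.
It also fails if it takes over 210 s, if anything falls off the work surface, if the arm or the gripper's body presses on something with over 40 N, if the wrist force passes 120 N, or if a joint passes its speed limit or range.

## Robot

A 6-joint arm with a two-finger parallel gripper is mounted at the origin on the work surface. World frame = base frame: x ahead of the robot, y to its left, z up, the work surface at z = 0. Lengths are in m, angles in degrees, forces in N, time in s.
With the tool pointing down it reaches from about 0.4 to 0.825 m from the base axis. Payload 7 kg.
Tool frame: the origin (TCP) lies midway between the tips of the shut fingers; the grasp point (between the pads) lies r.tcp_to_grasp behind it (r.tcp_to_grasp is the distance from the TCP to the grasp point, in m); x points along the fingers, y is the direction in which the jaws open and shut, and the axes are right-handed (so a half turn about x gives the same grasp; the last joint's range is limited). The gripper opens to 88 mm and grips with 3 to 60 N. Pads are 19 mm wide; open, the fingers measure 130 mm over their backs; the gripper's body (78 mm by 193 mm) begins 47 mm behind the grasp point.
Start: joints at [90.132, 20.546, 0.682, 0, -70.136, -16.507], TCP at [0.19, 0.648, 0.227] pointing down, gripper open.
Joint ranges: [-176.03, 176.03], [-82.01, 121.73], [-58.28, 71.71], [-173.87, 95.51], [-174.79, -0.11], [-173.66, 173.66]. Speed limits (degrees/s): [136.94, 136.94, 172.46, 180, 180, 180].

## Interface

Orientations are given as [roll, pitch, yaw] about the fixed x, y, z axes, in that order (R = Rz(yaw) Ry(pitch) Rx(roll)).
In Python, from plant import r gives the robot as it stands.
- The arm moves only by the tool carry_out, never from a script. Its argument "moves" is a list of rows, each a list of 7 numbers: the shift along the world's x, y, z in mm, then the turn, a rotation vector about the world's x, y, z in rad, then the opening in per cent of the stroke, from 0 (shut) to 100 (fully open). In form: [[x, y, z, wx, wy, wz, claw], ...]. A call has 1 to 5 rows; each row is the pose to reach, as a shift and turn from the pose commanded when the call began; what a row does not reach only later rows make up. A row lasts 1/10 s, in which the tool goes at most 50 mm and 8.59 degrees, less where a joint would pass 70% of its speed; a pose out of reach is approached as far as the arm can. A call with a gripper value outside its range is refused whole. The fingers move at their own pace and stop on an object; "squeeze" is the grip in N (left out, the last holds). Time passes only in rows, so rows that repeat a pose let the fingers close. It gives the time, the measured TCP pose, the force and the opening at its end, in the units of the state.
- r.get_state(): the state, without advancing time (a new reading comes with each control period).
- r.capture(name): name is "side" or "top" or "wrist"; returns the picture (384x512x3 uint8, blue, green, red); there is no depth.
- r.camera_params(name): a dict with "K" (3x3 intrinsics, pixels), "rvec" (rotation vector, rad) and "tvec" (3), from world to camera coordinates, as OpenCV has them. Camera axes: x right, y down, z forward; pixel columns grow to the right and rows downward; lengths in m; the calibration is good to about 2 mm. The wrist camera is an equidistant fisheye: a pixel r from the principal point sees the ray r / f radians off the axis. A picture is of the moment at which its call begins: read the wrist's pose just before it. camera_params takes no time and is no camera call; for the wrist camera it gives the pose at the moment of the call.
- r.close_job(): hands the job in, once; it reports no verdict.
The state is a dict: "time_s": time; "joints": joint angles; "qd": joint speeds; "joint_torque": joint torques, N m; "tcp_pos": TCP position; "eef_rot": TCP orientation; "contact_force": force on the tool from outside, world axes, zero at the start; "moment": the same for the moment, N m; "gripper_width": finger opening in m.
Only numpy, scipy, OpenCV 4.12 (cv2) and the standard library are available. Lean on these libraries where they do the work, as an engineer would, in place of code of your own. Each camera call takes 0.05 s, during which the arm holds its last target. There are 200 camera calls.

## Working session

There is one attempt and no reset: what is moved stays moved. The work goes in short steps, Python scripts to look and compute and a tool call to move; the robot and the scene stay as the last step left them, time stands still between calls to the robot, and variables do not carry over. Pictures are saved under pics/ and viewed, about 12 in all and at most 16, crops included, and the job is handed in when it is done.

Besides the shell and the picture viewer there is one more tool, called after "Emit:" as a command line: name --pt "numbers of a row" for each row, then --argument value for the rest. carry_out: Moves the arm, as the interface text tells. Its arguments: {"type":"object","properties":{"moves":{"type":"array"},"squeeze":{"type":"number"}},"required":["moves"]}

```bash
ls; mkdir -p pics; python3 - <<'E'
from plant import r
import cv2,numpy as np
print(r.get_state()); print(r.tcp_to_grasp)
a=r.capture("top");b=r.capture("side")
cv2.imwrite("pics/top0.png",a);cv2.imwrite("pics/side0.png",b)
for n in("top","side","wrist"):print(n,r.camera_params(n))
E
```

```text
pics
{'time_s': 0.0, 'joints': array([ 9.01314442e+01,  2.05906217e+01,  6.33818022e-01, -2.14453562e-02,
       -7.01372190e+01, -1.65073249e+01]), 'qd': array([ 0.04472679,  0.08979717,  0.07986764,  0.05824392, -0.00371302,
       -0.08868988]), 'joint_torque': array([ 8.34954608e-05, -5.82722247e+01,  2.93058103e+01,  6.99725792e+00,
        6.95596682e-03, -1.44915562e-04]), 'tcp_pos': array([0.19018281, 0.64712982, 0.22562805]), 'eef_rot': array([  94.40698864,   89.90383951, -101.97619507]), 'contact_force': array([-0.26019609, -0.35661538, -0.26486044]), 'moment': array([-0.04286389,  0.00835254,  0.02598884]), 'gripper_width': 0.08793518008574243}
0.0188
top {'K': array([[380.33787931,   0.        , 253.5649702 ],
       [  0.        , 380.33787931, 186.59705734],
       [  0.        ,   0.        ,   1.        ]]), 'rvec': array([ 2.16950913, -2.04420999,  0.22467762]), 'tvec': array([-0.11432909,  0.61697578,  0.98174206])}
side {'K': array([[430.67657635,   0.        , 252.85151519],
       [  0.        , 430.67657635, 184.52473665],
       [  0.        ,   0.        ,   1.        ]]), 'rvec': array([ 2.16599009, -0.71118196,  0.36985757]), 'tvec': array([-0.54077217,  0.24975683,  1.00120838])}
wrist {'K': array([[297.31863964,   0.        , 260.46145894],
       [  0.        , 297.31863964, 190.39316808],
       [  0.        ,   0.        ,   1.        ]]), 'rvec': array([-1.78488276,  2.38439351,  0.29353661]), 'tvec': array([ 0.67432964, -0.03063479,  0.38837382])}
```

View pics/top0.png

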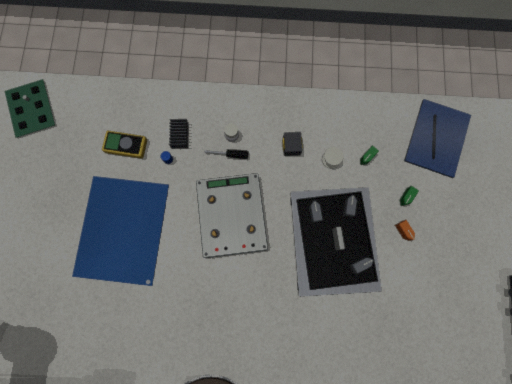

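View pics/side0.png

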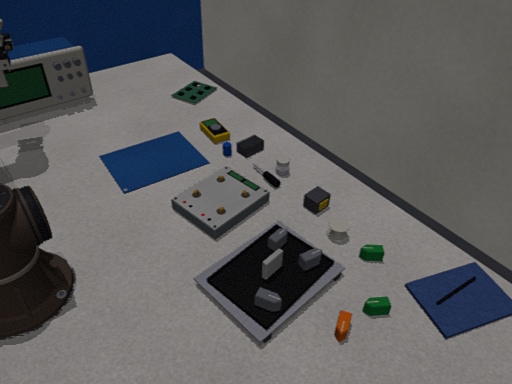

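Top view: base at bottom (210,384), world +x up, +y left. The blue mat is at (122,230), the panel at (232,216) with shafts at (211,199), (247,195), (214,233) and (251,229). The tray on its stand is at (337,241), with its handle at (339,238) and three grey knobs at (317,211), (351,206) and (363,265). 
Look-alikes: green knobs (369,155) and (409,196) and an orange one (406,230), all outside the tray. The dark-blue notebook at (438,138) could pass for the mat, but the mat is the larger, brighter sheet.

```bash
cat > h.py <<'E'
from plant import r
import cv2,numpy as np
from scipy.spatial.transform import Rotation as Ro
def rays(n,px,p=None):
    p=p or r.camera_params(n); K=p["K"]
    u=np.array(px,float).reshape(-1,1,2)
    q=(cv2.fisheye if n=="wrist" else cv2).undistortPoints(u,K,np.zeros(4)).reshape(-1,2)
    R=cv2.Rodrigues(p["rvec"])[0]
    return -R.T@p["tvec"], np.c_[q,np.ones(len(q))]@R
def cast(n,px,z,p=None):
    c,d=rays(n,px,p); return c+d*((z-c[2])/d[:,2])[:,None]
def proj(n,P,p=None):
    p=p or r.camera_params(n); P=np.array(P,float).reshape(-1,1,3)
    if n=="wrist": return cv2.fisheye.projectPoints(P,p["rvec"],p["tvec"],p["K"],np.zeros(4))[0].reshape(-1,2)
    return cv2.projectPoints(P,p["rvec"],p["tvec"],p["K"],None)[0].reshape(-1,2)
def tri(l):  # [(cam,px,params)...] least squares
    A=0;b=0
    for n,px,p in l:
        c,d=rays(n,px,p); d=d[0]/np.linalg.norm(d[0]); M=np.eye(3)-np.outer(d,d); A=A+M; b=b+M@c
    return np.linalg.solve(A,b)
def tool():
    s=r.get_state(); R=Ro.from_euler('xyz',s["eef_rot"],degrees=True).as_matrix()
    y=R[:,1]; return s,R,np.degrees(np.arctan2(y[1],y[0]))
def rect(n,mask,z,p=None):
    c=max(cv2.findContours(mask,cv2.RETR_EXTERNAL,cv2.CHAIN_APPROX_NONE)[0],key=cv2.contourArea)
    w=cast(n,c.reshape(-1,2),z,p)[:,:2]
    return cv2.minAreaRect((w*1000).astype(np.float32))
def snap(n,name):
    p=r.camera_params(n); a=r.capture(n); cv2.imwrite("pics/"+name,a)
    np.save("pics/"+name[:-4]+".npy",np.array([p],dtype=object),allow_pickle=True); return a,p
E
python3 - <<'E'
from h import *
a=cv2.imread("pics/top0.png");H=cv2.cvtColor(a,cv2.COLOR_BGR2HSV)
m=np.zeros(a.shape[:2],np.uint8);m[160:300,60:180]=255
blue=cv2.inRange(H,(100,120,40),(125,255,255))&m
print("mat",rect("top",blue,.003))
blk=np.zeros_like(m);blk[185:300,285:385]=255
g=cv2.cvtColor(a,cv2.COLOR_BGR2GRAY)
print("trayblack",rect("top",cv2.morphologyEx(cv2.inRange(g,0,60)&blk,cv2.MORPH_CLOSE,np.ones((5,5))),.036))
print("stand corners",cast("top",[[290,192],[368,188],[380,291],[299,296]],.024))
print("handle",cast("top",[[335.5,228],[341.5,249],[339,238]],.084))
print("knobs",cast("top",[[317,211],[351,206],[363,265]],.062))
print("shafts",cast("top",[[211,199],[247,195],[214,233],[251,229]],.052))
print("handle side",rays("side",[[272,264]]))
s,R,y=tool();print(R,y)
b=cv2.resize(a[180:300,190:390],(800,480),interpolation=cv2.INTER_CUBIC);cv2.imwrite("pics/crop0.png",b)
E
```

```text
mat ((490.2746887207031, 292.3100891113281), (222.2169647216797, 286.7579650878906), 86.9704818725586)
trayblack ((495.4590759277344, -312.7811584472656), (249.75711059570312, 186.1851806640625), 10.533876419067383)
stand corners [[ 0.62236168 -0.18218384  0.024     ]
 [ 0.6474969  -0.40548342  0.024     ]
 [ 0.36311307 -0.43661854  0.024     ]
 [ 0.33716604 -0.21755143  0.024     ]]
handle [[ 0.51984517 -0.30089484  0.084     ]
 [ 0.46575069 -0.31732176  0.084     ]
 [ 0.49403003 -0.31045716  0.084     ]]
knobs [[ 0.56593374 -0.25447034  0.062     ]
 [ 0.58533418 -0.34725842  0.062     ]
 [ 0.42856519 -0.37980114  0.062     ]]
shafts [[ 0.58360626  0.03844159  0.052     ]
 [ 0.60085933 -0.06053019  0.052     ]
 [ 0.49036174  0.0225273   0.052     ]
 [ 0.50720067 -0.07733842  0.052     ]]
handle side (array([ 0.04333724, -0.80835952,  0.8377995 ]), array([[ 0.44713982,  0.48909027, -0.77258461]]))
[[-2.74572963e-04 -2.81974722e-01 -9.59421795e-01]
 [-1.48751392e-03 -9.59420655e-01  2.81974812e-01]
 [-9.99998856e-01  1.50457593e-03 -1.56010351e-04]] -106.37811674373133
```

View pics/crop0.png

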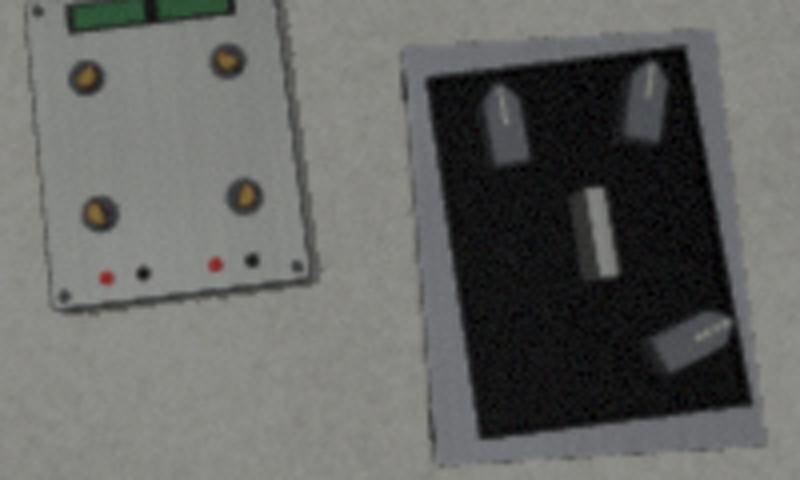

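The crop confirms the choice: exactly three grey knobs with white lines stand in the black tray (bottom-left corner empty), and the shafts' gold flats are visible. The tray rectangle measures 250x186 mm, as it should. I'll move over the panel for a close look, then go on to the tray.

Emit:
carry_out --pt "31 -30 4 0 0 -0.12 100" --pt "62 -60 8 0 0 -0.24 100" --pt "93 -90 12 0 0 -0.36 100" --pt "124 -120 16 0 0 -0.48 100" --pt "155 -150 20 0 0 -0.6 100"

```text
time_s: 0.6
tcp_pos: [0.3461, 0.4961, 0.2464]
eef_rot: [111.4, 90.0, -119.6]
contact_force: [0.3, 0.9, -0.5]
gripper_width: 0.0877
```

Emit:
carry_out --pt "31 -30 4 0 0 -0.12 100" --pt "62 -60 8 0 0 -0.24 100" --pt "93 -90 12 0 0 -0.36 100" --pt "124 -120 16 0 0 -0.48 100" --pt "155 -150 20 0 0 -0.6 100"

```text
time_s: 1.1
tcp_pos: [0.5012, 0.3461, 0.2665]
eef_rot: [118.6, 90.0, -146.8]
contact_force: [0.5, 0.6, -0.7]
gripper_width: 0.0874
```

Emit:
carry_out --pt "9 -38 0 0 0 -0.12 100" --pt "18 -76 0 0 0 -0.24 100" --pt "27 -114 0 0 0 -0.36 100" --pt "36 -152 0 0 0 -0.48 100" --pt "45 -190 0 0 0 -0.6 100"

```text
time_s: 1.6
tcp_pos: [0.5452, 0.156, 0.2663]
eef_rot: [137.4, 90.0, -162.4]
contact_force: [0.7, 0.4, -0.1]
gripper_width: 0.0874
```

Emit:
carry_out --pt "0 -45 0 0 0 -0.12 100" --pt "0 -90 0 0 0 -0.24 100" --pt "0 -135 0 0 0 -0.36 100" --pt "0 -180 0 0 0 -0.48 100" --pt "0 -180 0 0 0 -0.6 100"

```text
time_s: 2.1
tcp_pos: [0.5445, -0.0266, 0.2664]
eef_rot: [-171.5, 89.9, -145.9]
contact_force: [0.6, 1.2, 0.1]
gripper_width: 0.0876
```

```bash
python3 - <<'E'
from h import *
s,R,y=tool();print(s["time_s"],s["tcp_pos"],y,s["joints"])
a,p=snap("wrist","w1.png")
c,d=rays("wrist",[[260,190]],p);print("cam",c,d)
cv2.imwrite("pics/w1b.png",cv2.resize(a,(800,600),interpolation=cv2.INTER_CUBIC))
E
```

```text
2.1 [ 0.544486   -0.02661868  0.26635038] 115.59422769671214 [ 1.78139813e+01  6.92438445e+00 -1.21731759e+01  1.85612739e-02
 -7.09625334e+01 -8.22258223e+01]
cam [ 0.48556841 -0.05435193  0.42366566] [[ 0.21774411  0.10263461 -0.97059662]]
```

View pics/w1b.png

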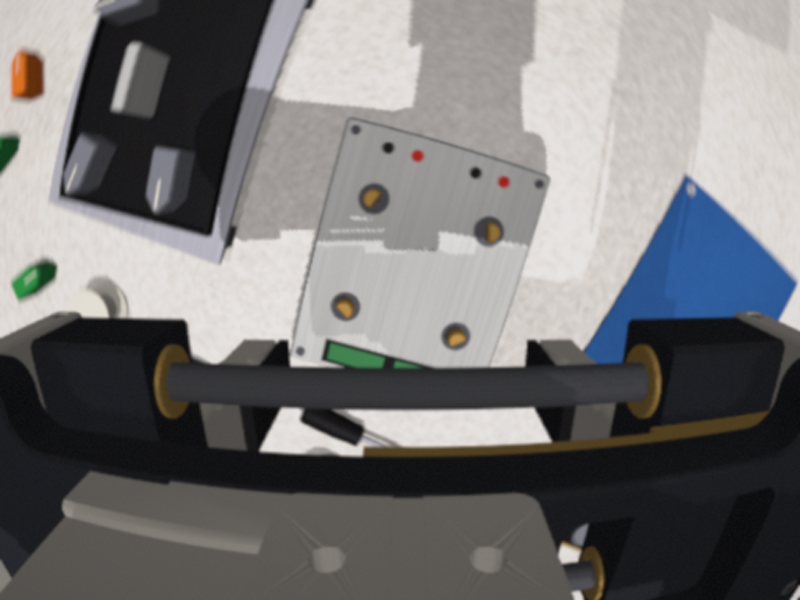

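Wrist view: the panel is centred with shafts at 800-scale pixels (374,198), (489,231), (345,306) and (456,336). The tray handle is at (140,80) and two of the knobs at (85,165) and (170,180). Next I'll get the shafts and their flats from rectified tiles.

```bash
cat >> h.py <<'E'
def tile(n,a,p,c,z,half=.02,N=256):
    g=np.linspace(-half,half,N); X,Y=np.meshgrid(-g,-g)  # image right=-y, up=+x
    P=np.stack([c[0]+Y.ravel(),c[1]+X.ravel(),np.full(N*N,z)],1)
    q=proj(n,P,p).astype(np.float32).reshape(N,N,2)
    return cv2.remap(a,q[...,0],q[...,1],cv2.INTER_CUBIC)
E
python3 - <<'E'
from h import *
a=cv2.imread("pics/w1.png");p=np.load("pics/w1.npy",allow_pickle=True)[0]
S=cast("wrist",np.array([[374,198],[489,231],[345,306],[456,336]])*.64,.052,p);print(S)
c,d=rays("wrist",[[260,190]],p)
T=np.vstack([np.hstack([tile("wrist",a,p,S[i],.052) for i in k]) for k in ((3,2),(1,0))])
cv2.imwrite("pics/sh1.png",T)
E
```

```text
[[ 0.50694607 -0.07321508  0.052     ]
 [ 0.49041852  0.02160516  0.052     ]
 [ 0.59808515 -0.05769724  0.052     ]
 [ 0.58152006  0.03770057  0.052     ]]
```

View pics/sh1.png

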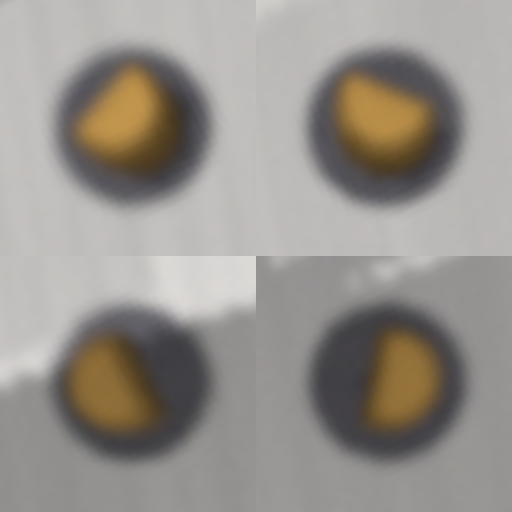

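```bash
cat >> h.py <<'E'
def ring(n,a,p,c,half=.022,N=352):
    t=tile(n,a,p,c,.038,half,N); g=cv2.cvtColor(t,cv2.COLOR_BGR2GRAY); Hh=cv2.cvtColor(t,cv2.COLOR_BGR2HSV)
    bg=np.median(g[:20]); m=((g<.72*bg)|(Hh[...,1]>90)).astype(np.uint8)*255
    m=cv2.morphologyEx(m,cv2.MORPH_OPEN,np.ones((5,5)))
    k=max(cv2.findContours(m,cv2.RETR_EXTERNAL,cv2.CHAIN_APPROX_NONE)[0],key=cv2.contourArea)
    (x,y),rad=cv2.minEnclosingCircle(k); e=cv2.fitEllipse(k); s=2*half/(N-1)
    x,y=e[0]; return np.array([c[0]+half-y*s, c[1]+half-x*s]), [round(v*s*1000,1) for v in e[1]]
E
python3 - <<'E'
from h import *
a=cv2.imread("pics/w1.png");p=np.load("pics/w1.npy",allow_pickle=True)[0]
C=cast("wrist",np.array([[374,198],[489,231],[345,306],[456,336]])*.64,.044,p)
R4=[]
for c in C:
    q,e=ring("wrist",a,p,c);R4.append(q);print(q.round(4),e)
R4=np.array(R4)
for i,j in((0,1),(2,3),(0,2),(1,3)): d=R4[j]-R4[i];print(i,j,np.hypot(*d),np.degrees(np.arctan2(*d[::-1])))
# handle top corners in 800-scale guess
print(cast("wrist",np.array([[133,42],[170,52],[155,118],[112,112]])*.64,.084,p))
E
```

```text
[ 0.5081 -0.0745] [25.3, 25.5]
[0.4897 0.0234] [26.1, 30.1]
[ 0.6024 -0.058 ] [25.2, 25.3]
[0.5853 0.0402] [25.0, 25.1]
0 1 0.09956155629302584 100.62717612692731
2 3 0.09978191220023598 99.8995474343679
0 2 0.09575286689458244 9.883710301423415
1 3 0.09701742298961714 10.01879421833031
[[ 0.46349212 -0.31646428  0.084     ]
 [ 0.46176867 -0.27532108  0.084     ]
 [ 0.51578359 -0.26296284  0.084     ]
 [ 0.52461804 -0.30815906  0.084     ]]
```

Emit:
carry_out --pt "-8 -45 -5 0 0 -0.06 100" --pt "-16 -90 -10 0 0 -0.12 100" --pt "-24 -135 -15 0 0 -0.18 100" --pt "-32 -180 -20 0 0 -0.24 100" --pt "-36 -220 -26 0 0 -0.262 100"

```text
time_s: 2.65
tcp_pos: [0.5088, -0.2436, 0.2404]
eef_rot: [23.5, 90.0, 34.7]
contact_force: [1.6, -0.2, 0.4]
gripper_width: 0.0875
```

Emit:
carry_out --pt "-6 -30 -20 0 0 0 100" --pt "-14 -64 -60 0 0 0 100" --pt "-14 -64 -80 0 0 0 100"

```text
time_s: 2.95
tcp_pos: [0.4935, -0.3081, 0.1577]
eef_rot: [147.2, 89.8, 158.3]
contact_force: [-0.5, 0.9, 0.1]
gripper_width: 0.0875
```

```bash
python3 - <<'E'
from h import *
s,R,y=tool();print(s["time_s"],s["tcp_pos"],y,s["joints"],s["contact_force"])
a,p=snap("top","t2.png"); w,p2=snap("wrist","w2.png")
cv2.imwrite("pics/tw2.png",np.vstack([cv2.resize(a[180:300,285:385],(500,600),interpolation=cv2.INTER_CUBIC)[:300],cv2.resize(w,(500,300))]) )
E
```

```text
2.95 [ 0.49347698 -0.30811583  0.15766201] 101.1022800929725 [-1.27486029e+01  1.50554919e+01 -1.66953891e+01 -3.15381938e-02
 -5.84200172e+01 -6.61324418e+01] [-0.45331163  0.8622945   0.06887618]
```

View pics/tw2.png

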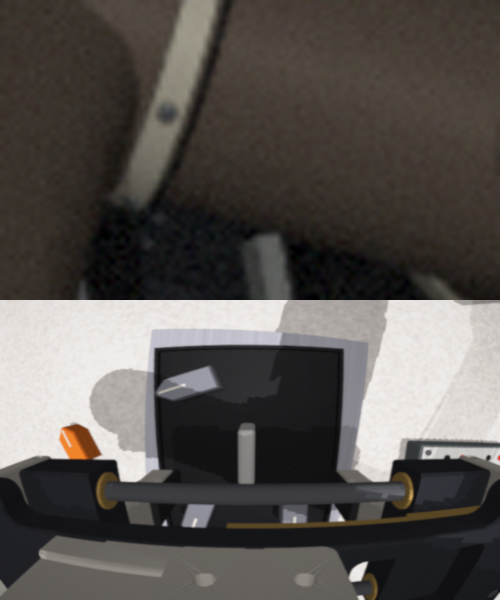

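The handle stands upright between the open fingers at about (246,455), parallel to them. The rear knob is at (190,380), and two more show behind the bar. I'll go down and grip.

Emit:
carry_out --pt "1 -3 -40 0 0 0 100" --pt "1 -3 -75 0 0 0 100" --pt "1 -3 -97 0 0 0 100" --pt "1 -3 -105 0 0 0 100" --pt "1 -3 -105 0 0 0 60" --squeeze 40

```text
time_s: 3.55
tcp_pos: [0.4968, -0.3088, 0.0557]
eef_rot: [170.8, 90.0, -177.9]
contact_force: [-0.2, -0.1, -0.3]
gripper_width: 0.0842
```

Emit:
carry_out --pt "0 0 0 0 0 0 35" --pt "0 0 0 0 0 0 20" --pt "0 0 0 0 0 0 0" --pt "0 0 0 0 0 0 0" --pt "0 0 0 0 0 0 0" --squeeze 40

```text
time_s: 4.05
tcp_pos: [0.4964, -0.3095, 0.056]
eef_rot: [-24.1, 90.0, -13.0]
contact_force: [0.3, 0.8, -0.4]
gripper_width: 0.045
```

Emit:
carry_out --pt "0 0 0 0 0 0 0" --pt "0 0 3 0 0 0 0" --pt "0 0 8 0 0 0 0" --pt "0 0 14 0 0 0 0" --pt "0 0 20 0 0 0 0"

```text
time_s: 4.55
tcp_pos: [0.4957, -0.3091, 0.0755]
eef_rot: [136.6, 89.9, 147.7]
contact_force: [-0.5, -0.6, -5.9]
gripper_width: 0.0137
```

The fingers closed late, so the grip is near the top of the handle. I'll set the tray down and regrip deeper.

Emit:
carry_out --pt "0 0 -2 0 0 0 0" --pt "0 0 -4 0 0 0 0" --pt "0 0 -6 0 0 0 0" --pt "0 0 -7 0 0 0 0" --pt "0 0 -7 0 0 0 0"

```text
time_s: 5.05
tcp_pos: [0.4958, -0.3091, 0.0692]
eef_rot: [160.1, 89.9, 171.2]
contact_force: [-5.0, 4.6, 7.2]
gripper_width: 0.0136
```

```bash
python3 - <<'E'
from h import *
s,R,y=tool();print(s["time_s"],s["tcp_pos"],y,s["contact_force"],s["moment"],s["gripper_width"])
E
```

```text
5.05 [ 0.49576544 -0.30913997  0.06921651] 101.12393288253136 [-5.03581296  4.59765681  7.16993063] [1.63565471 1.41662563 0.0331297 ] 0.013639470964082363
```

Tray is on the stand; open, go down 17 mm, regrip.

Emit:
carry_out --pt "0 0 1 0 0 0 40" --pt "0 0 1 0 0 0 40" --pt "0 0 0 0 0 0 40" --pt "0 0 -6 0 0 0 40" --pt "0 0 -13 0 0 0 40" --squeeze 45

```text
time_s: 5.55
tcp_pos: [0.4965, -0.3095, 0.0551]
eef_rot: [-24.0, 90.0, -12.9]
contact_force: [0.6, -0.2, -1.0]
gripper_width: 0.0343
```

Emit:
carry_out --pt "0 0 -4 0 0 0 40" --pt "0 0 -4 0 0 0 0" --pt "0 0 -4 0 0 0 0" --pt "0 0 -4 0 0 0 0" --pt "0 0 -4 0 0 0 0" --squeeze 45

```text
time_s: 6.05
tcp_pos: [0.4964, -0.3094, 0.0517]
eef_rot: [-5.8, 90.0, 5.3]
contact_force: [0.4, 0.2, -0.7]
gripper_width: 0.0133
```

Emit:
carry_out --pt "0 0 0 0 0 0 0" --pt "0 0 0 0 0 0 0" --pt "0 0 0 0 0 0 0" --pt "0 0 0 0 0 0 0"

```text
time_s: 6.45
tcp_pos: [0.4964, -0.3094, 0.0517]
eef_rot: [-17.3, 90.0, -6.2]
contact_force: [-0.5, 0.9, 0.1]
gripper_width: 0.0132
```

```bash
python3 - <<'E'
from h import *
s,R,y=tool();print(s["time_s"],s["tcp_pos"],y,s["contact_force"],s["moment"],s["gripper_width"])
snap("wrist","w3.png")
E
```

```text
6.45 [ 0.4964297  -0.30937345  0.05170457] 101.10436243857832 [-0.47608435  0.88049809  0.11752503] [ 0.48316738 -0.25201559 -0.06880962] 0.013222168216411236
```

View pics/w3.png

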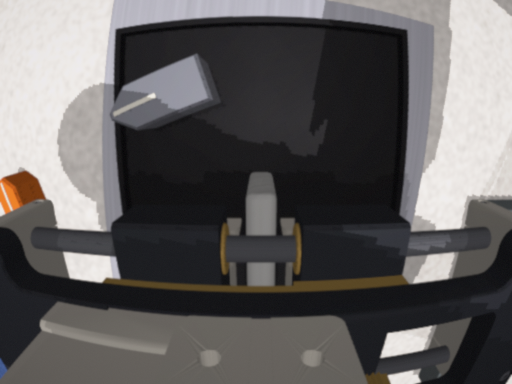

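The grip is centred and deep on the handle (opening 13 mm), and the rear knob at (165,90) still stands. I'll lift gently and carry level at about 0.25 m/s.

Emit:
carry_out --pt "0 0 4 0 0 0 0" --pt "0 0 16 0 0 0 0" --pt "0 0 36 0 0 0 0" --pt "0 0 60 0 0 0 0" --pt "0 0 76 0 0 0 0"

```text
time_s: 7.0
tcp_pos: [0.4964, -0.3096, 0.1296]
eef_rot: [-38.0, 89.9, -26.9]
contact_force: [-0.9, -1.0, -5.2]
gripper_width: 0.0137
```

Emit:
carry_out --pt "0 4 3 0 0 0 0" --pt "0 12 4 0 0 0 0" --pt "0 24 4 0 0 0 0" --pt "0 40 4 0 0 0 0" --pt "0 60 4 0 0 0 0"

```text
time_s: 7.5
tcp_pos: [0.4956, -0.2479, 0.1305]
eef_rot: [155.9, 89.9, 167.0]
contact_force: [0.7, 0.3, -5.4]
gripper_width: 0.0138
```

Emit:
carry_out --pt "0 25 0 0 0 -0.01 0" --pt "0 50 0 0 0 -0.02 0" --pt "0 75 0 0 0 -0.03 0" --pt "0 100 0 0 0 -0.045 0" --pt "0 125 0 0 0 -0.06 0"

```text
time_s: 8.0
tcp_pos: [0.4954, -0.1223, 0.1309]
eef_rot: [170.6, 89.9, 178.3]
contact_force: [0.5, 0.3, -5.8]
gripper_width: 0.0137
```

Emit:
carry_out --pt "0 25 0 0 0 -0.012 0" --pt "0 50 0 0 0 -0.024 0" --pt "0 75 0 0 0 -0.036 0" --pt "0 100 0 0 0 -0.048 0" --pt "0 125 0 0 0 -0.06 0"

```text
time_s: 8.5
tcp_pos: [0.4952, 0.0025, 0.131]
eef_rot: [-174.5, 89.9, -170.3]
contact_force: [1.0, 0.1, -5.4]
gripper_width: 0.0138
```

Emit:
carry_out --pt "0 25 0 0 0 -0.012 0" --pt "0 50 0 0 0 -0.024 0" --pt "0 75 0 0 0 -0.036 0" --pt "0 100 0 0 0 -0.048 0" --pt "0 125 0 0 0 -0.06 0"

```text
time_s: 9.0
tcp_pos: [0.495, 0.1273, 0.1309]
eef_rot: [-156.7, 89.9, -155.9]
contact_force: [0.3, -0.1, -5.3]
gripper_width: 0.0135
```

Emit:
carry_out --pt "-1 25 0 0 0 -0.012 0" --pt "-2 50 0 0 0 -0.024 0" --pt "-3 75 0 0 0 -0.036 0" --pt "-4 100 0 0 0 -0.048 0" --pt "-5 125 0 0 0 -0.06 0"

```text
time_s: 9.5
tcp_pos: [0.4897, 0.2521, 0.1308]
eef_rot: [-141.7, 89.9, -144.3]
contact_force: [0.4, 0.1, -6.1]
gripper_width: 0.0141
```

Emit:
carry_out --pt "0 20 0 0 0 -0.005 0" --pt "0 32 0 0 0 -0.005 0" --pt "0 38 0 0 0 -0.005 0" --pt "0 39 0 0 0 -0.005 0" --pt "0 39 0 0 0 -0.005 0"

```text
time_s: 10.0
tcp_pos: [0.4909, 0.289, 0.1313]
eef_rot: [-132.5, 90.0, -135.5]
contact_force: [-0.2, -0.5, -5.2]
gripper_width: 0.0137
```

```bash
python3 - <<'E'
from h import *
s,R,y=tool();print(s["time_s"],s["tcp_pos"],y,s["contact_force"],s["gripper_width"],s["joints"])
a,p=snap("side","s4.png"); w,p2=snap("wrist","w4.png")
cv2.imwrite("pics/sw4.png",np.hstack([a[60:260,60:320],cv2.resize(w,(267,200))]))
E
```

```text
10.0 [0.4909477  0.28904895 0.1313323 ] 87.06277451100168 [-0.20468741 -0.52523977 -5.20274397] 0.01369989535849363 [ 5.01581523e+01  1.53771241e+01 -2.01627148e+01 -5.17194674e-03
 -5.45028175e+01 -1.43092381e+02]
```

View pics/sw4.png

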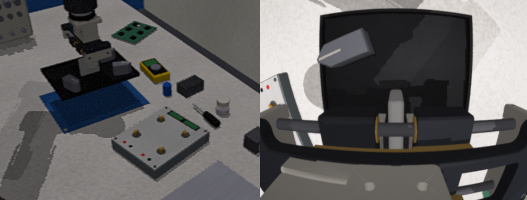

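The tray is level over the mat with all three knobs standing. Lowering it.

Emit:
carry_out --pt "0 0 -12 0 0 0 0" --pt "0 0 -32 0 0 0 0" --pt "0 0 -57 0 0 0 0" --pt "0 0 -80 0 0 0 0" --pt "0 0 -92 0 0 0 0"

```text
time_s: 10.6
tcp_pos: [0.4903, 0.288, 0.037]
eef_rot: [-133.7, 89.8, -136.7]
contact_force: [-0.4, -0.6, -5.4]
gripper_width: 0.0138
```

Emit:
carry_out --pt "0 0 -4 0 0 0 0" --pt "0 0 -7 0 0 0 0" --pt "0 0 -8 0 0 0 0" --pt "0 0 -9 0 0 0 0" --pt "0 0 -9 0 0 0 0"

```text
time_s: 11.1
tcp_pos: [0.4916, 0.2899, 0.0312]
eef_rot: [51.0, 89.9, 48.1]
contact_force: [0.1, -0.4, -6.2]
gripper_width: 0.0136
```

Emit:
carry_out --pt "0 0 -1 0 0 0 0" --pt "0 0 -2 0 0 0 0" --pt "0 0 -2 0 0 0 0"

```text
time_s: 11.4
tcp_pos: [0.4916, 0.29, 0.0307]
eef_rot: [35.9, 89.9, 33.0]
contact_force: [-6.6, -2.8, 11.4]
gripper_width: 0.0137
```

Emit:
carry_out --pt "0 0 1 0 0 0 50" --pt "0 0 2 0 0 0 50" --pt "0 0 2 0 0 0 50" --pt "0 0 4 0 0 0 50" --pt "0 0 8 0 0 0 50"

```text
time_s: 11.9
tcp_pos: [0.4912, 0.2895, 0.0365]
eef_rot: [-125.4, 90.0, -128.3]
contact_force: [-0.4, 0.3, 0.7]
gripper_width: 0.0427
```

Emit:
carry_out --pt "0 0 30 0 0 0 50" --pt "0 0 70 0 0 0 50" --pt "20 0 115 0 0 0 50" --pt "60 0 145 0 0 0 50" --pt "100 0 160 0 0 0 50"

```text
time_s: 12.4
tcp_pos: [0.5934, 0.2905, 0.2017]
eef_rot: [38.5, 89.6, 35.7]
contact_force: [0.2, 1.8, 0.1]
gripper_width: 0.0438
```

Emit:
carry_out --pt "15 0 5 0 0 0 50" --pt "20 0 5 0 0 0 50" --pt "20 0 5 0 0 0 50"

```text
time_s: 12.7
tcp_pos: [0.6112, 0.2892, 0.2007]
eef_rot: [-149.1, 89.9, -152.1]
contact_force: [-1.6, -0.1, -0.6]
gripper_width: 0.0437
```

```bash
python3 - <<'E'
from h import *
s,R,y=tool();print(s["time_s"],s["tcp_pos"],y,s["contact_force"],s["joints"])
w,p2=snap("wrist","w5.png")
print(cast("wrist",[[260,190]],.02,p2))
E
```

```text
12.7 [0.61117102 0.28921657 0.20067751] 87.0187478716911 [-1.63496925 -0.0891839  -0.57294723] [ 4.17928534e+01  2.15966861e+01 -1.16783374e+00 -1.96388843e-02
 -6.73087441e+01 -1.34766540e+02]
[[0.62967499 0.28786628 0.02      ]]
```

View pics/w5.png

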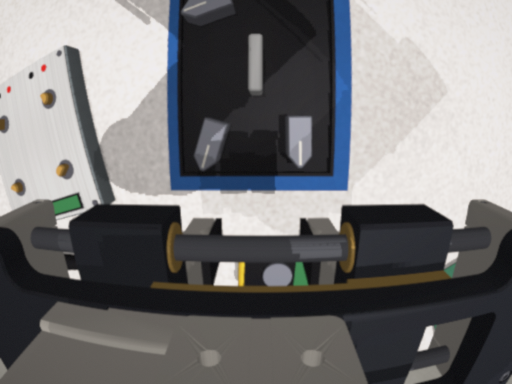

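The tray is on the mat, square, with its three knobs standing: A (211,143), B (300,140) and C (208,8, partly out of view). Next I'll rectify A and B in the plane of their tops.

```bash
cat >> h.py <<'E'
def knob(n,a,p,c,z,half=.045,N=361,dbg=None):
    """axis+yaw from white line and top-face outline, tile rectified at top plane"""
    t=tile(n,a,p,c,z,half,N); s=2*half/(N-1)
    g=cv2.GaussianBlur(cv2.cvtColor(t,cv2.COLOR_BGR2GRAY),(0,0),2)
    hsv=cv2.cvtColor(t,cv2.COLOR_BGR2HSV)
    body=cv2.threshold(g,0,255,cv2.THRESH_BINARY+cv2.THRESH_OTSU)[1]
    cs=cv2.findContours(body,cv2.RETR_EXTERNAL,cv2.CHAIN_APPROX_NONE)[0]
    k=max([q for q in cs if cv2.pointPolygonTest(q,(N/2,N/2),True)>-15],key=cv2.contourArea)
    m=np.zeros_like(g);cv2.drawContours(m,[k],-1,255,-1)
    d=g.astype(int)-int(np.median(g[m>0])); line=((d>35)&(m>0)).astype(np.uint8)
    nl,lab,st,_=cv2.connectedComponentsWithStats(line)
    i=1+np.argmax(st[1:,4]); ys,xs=np.nonzero(lab==i)
    W=np.c_[c[0]+half-ys*s, c[1]+half-xs*s]; w0=W.mean(0)
    u=np.linalg.svd(W-w0,full_matrices=False)[2][0]
    pts=k.reshape(-1,2); Wk=np.c_[c[0]+half-pts[:,1]*s, c[1]+half-pts[:,0]*s]
    cen=Wk.mean(0)
    if u@(w0-cen)<0:u=-u
    v=np.array([-u[1],u[0]]); e=(Wk-w0)@u; l=(W-w0)@u; f=(Wk-w0)@v
    if dbg: cv2.drawContours(t,[k],-1,(0,255,0),1); t[ys,xs]=(0,0,255); cv2.imwrite("pics/"+dbg,t)
    return dict(yaw=np.degrees(np.arctan2(u[1],u[0])),w0=w0,nose=w0+u*e.max(),tail=w0+u*e.min(),len=e.max()-e.min(),line=(l.min(),l.max()),lat=(f.min(),f.max()),u=u,v=v)
E
python3 - <<'E'
from h import *
a=cv2.imread("pics/w5.png");p=np.load("pics/w5.npy",allow_pickle=True)[0]
for n,px in(("A",(211,143)),("B",(300,140))):
    c=cast("wrist",[px],.041,p)[0];print(n,c);print(knob("wrist",a,p,c,.041,dbg="k"+n+".png"))
T=np.hstack([cv2.imread("pics/k%s.png"%n) for n in "AB"]);cv2.imwrite("pics/kAB.png",T)
E
```

```text
A [0.56975805 0.23825826 0.041     ]
{'yaw': np.float64(129.52842505314229), 'w0': array([0.56192274, 0.24640009]), 'nose': array([0.55147757, 0.25905828]), 'tail': array([0.58735151, 0.21558368]), 'len': np.float64(0.05636470741436819), 'line': (np.float64(-0.008142408094785388), np.float64(0.00943044809230331)), 'lat': (np.float64(-0.018775530589789743), np.float64(0.023531812580034138)), 'u': array([-0.63646095,  0.77130892]), 'v': array([-0.77130892, -0.63646095])}
B [0.57161621 0.33379122 0.041     ]
{'yaw': np.float64(-1.2267915102014983), 'w0': array([0.58484228, 0.33330839]), 'nose': array([0.60039157, 0.33297541]), 'tail': array([0.54597914, 0.33414064]), 'len': np.float64(0.05442490165326139), 'line': (np.float64(-0.012233601514162392), np.float64(0.012782077938361112)), 'lat': (np.float64(-0.01229758402016877), np.float64(0.012604069571216582)), 'u': array([ 0.99977078, -0.02140992]), 'v': array([0.02140992, 0.99977078])}
```

View pics/kAB.png

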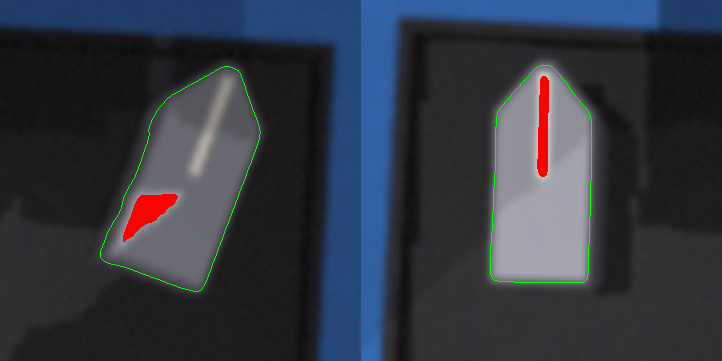

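B gives a clean pose: axis about (0.569, 0.3335), yaw -1.2°. A's line runs (193,175) to (228,80) in its tile, so its axis is about (0.568, 0.236) and its yaw -20°. Plan: B to shaft S3 (+47°), A to S2 (-22°), C to S1 (-62°). Grasping B first.

Emit:
carry_out --pt "-20 20 -30 0 0 0.031 60" --pt "-42 44 -70 0 0 0.031 60" --pt "-42 44 -115 0 0 0.031 60" --pt "-42 44 -145 0 0 0.031 60" --pt "-42 44 -145 0 0 0.031 60" --squeeze 30

```text
time_s: 13.25
tcp_pos: [0.5652, 0.3316, 0.0518]
eef_rot: [-138.4, 89.5, -139.5]
contact_force: [-0.2, -0.2, 0.8]
gripper_width: 0.0525
```

```bash
python3 - <<'E'
from h import *
s,R,y=tool();print(s["time_s"],s["tcp_pos"],y,s["contact_force"])
w,p2=snap("wrist","w6.png")
print("TCP axis px",proj("wrist",[s["tcp_pos"],s["tcp_pos"]+[0,0,-.015],[.569,.3335,.041]],p2))
E
```

```text
13.25 [0.56522327 0.33156353 0.05176602] 88.88165656439641 [-0.16935013 -0.22301027  0.83344691]
TCP axis px [[259.86490513 234.64608784]
 [260.06085646 225.4994389 ]
 [263.30906539 233.66008677]]
```

View pics/w6.png

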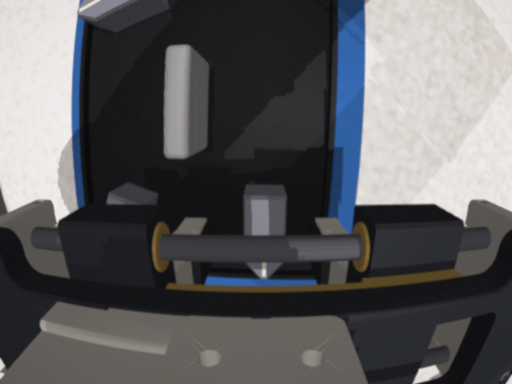

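Knob B lies centred between the fingers (265,210). Next I'll cross-check its axis from the tail edge at (265,186), then lower.

```bash
python3 - <<'E'
from h import *
p=np.load("pics/w6.npy",allow_pickle=True)[0]
print(cast("wrist",[[247,185.5],[265,185.5],[284,185.5],[265,277]],.041,p)); s=r.get_state();print(s["tcp_pos"])
E
```

```text
[[0.53879559 0.32451235 0.041     ]
 [0.5389816  0.33497281 0.041     ]
 [0.53917045 0.3460283  0.041     ]
 [0.59960227 0.33412258 0.041     ]]
[0.56722267 0.33270384 0.05486213]
```

Emit:
carry_out --pt "0 0 -15 0 0 0 60" --pt "0 0 -32 0 0 0 60" --pt "0 0 -37 0 0 0 60" --pt "0 0 -37 0 0 0 60"

```text
time_s: 13.7
tcp_pos: [0.5695, 0.3336, 0.0201]
eef_rot: [27.9, 90.0, 26.7]
contact_force: [0.6, -0.6, 0.2]
gripper_width: 0.0526
```

Emit:
carry_out --pt "0 0 0 0 0 0 40" --pt "0 0 0 0 0 0 20" --pt "0 0 0 0 0 0 0" --pt "0 0 0 0 0 0 0" --pt "0 0 0 0 0 0 0" --squeeze 30

```text
time_s: 14.2
tcp_pos: [0.5695, 0.3338, 0.0201]
eef_rot: [41.4, 90.0, 40.2]
contact_force: [-0.4, -0.3, 2.4]
gripper_width: 0.0257
```

Emit:
carry_out --pt "0 0 0 0 0 0 0" --pt "0 0 0 0 0 0 0"

```text
time_s: 14.4
tcp_pos: [0.5695, 0.3338, 0.0201]
eef_rot: [32.7, 90.0, 31.6]
contact_force: [-1.7, 0.1, 5.6]
gripper_width: 0.026
```

```bash
python3 - <<'E'
from h import *
s,R,y=tool();print(s["time_s"],s["tcp_pos"],y,s["contact_force"],s["gripper_width"])
E
```

```text
14.4 [0.56953751 0.33378862 0.02009618] 88.85473538894973 [-1.67198595  0.05802759  5.59705111] 0.02596869941624709
```

B is gripped (opening 26.0 mm, TCP within 0.6 mm of the estimate). I'll lift it and hover beside S3 with the final yaw, to look at the flat from close by.

Emit:
carry_out --pt "0 0 5 0 0 0 0" --pt "0 0 25 0 0 0 0" --pt "0 0 55 0 0 0 0" --pt "0 0 90 0 0 0 0" --pt "0 0 110 0 0 0 0"

```text
time_s: 14.9
tcp_pos: [0.57, 0.3341, 0.1324]
eef_rot: [37.3, 89.9, 36.1]
contact_force: [0.1, 0.4, -0.5]
gripper_width: 0.0257
```

Emit:
carry_out --pt "10 -30 0 0 0 0.12 0" --pt "24 -75 0 0 0 0.25 0" --pt "37 -120 0 0 0 0.39 0" --pt "50 -165 0 0 0 0.53 0" --pt "62 -205 0 0 0 0.67 0"

```text
time_s: 15.4
tcp_pos: [0.6313, 0.1265, 0.1295]
eef_rot: [154.5, 90.0, -167.9]
contact_force: [1.4, 0.3, -0.3]
gripper_width: 0.0261
```

Emit:
carry_out --pt "6 -20 0 0 0 0.12 0" --pt "8 -30 0 0 0 0.17 0" --pt "8 -30 0 0 0 0.17 0" --pt "8 -30 0 0 0 0.17 0"

```text
time_s: 15.8
tcp_pos: [0.6391, 0.0986, 0.1294]
eef_rot: [130.1, 90.0, 176.9]
contact_force: [0.3, -0.3, 0.4]
gripper_width: 0.0256
```

```bash
cat >> h.py <<'E'
def shaft(n,a,p,c,out=None):
    """ring centre (z=.038) and flat azimuth from the brass top (z=.052)"""
    q,e=ring(n,a,p,c); N=320;half=.014
    t=tile(n,a,p,q,.052,half,N); h=cv2.cvtColor(t,cv2.COLOR_BGR2HSV)
    b=((h[...,1]>110)&(h[...,0]<35)); v=cv2.GaussianBlur(h[...,2],(0,0),2)
    th,_=cv2.threshold(v[b].reshape(-1,1),0,255,cv2.THRESH_BINARY+cv2.THRESH_OTSU)
    m=(b&(v>th)).astype(np.uint8)*255; k=max(cv2.findContours(m,0,1)[0],key=cv2.contourArea)
    P=cv2.approxPolyDP(cv2.convexHull(k),5,True).reshape(-1,2).astype(float)
    E=np.roll(P,-1,0)-P; i=np.argmax(np.hypot(*E.T)); A,B=P[i],P[(i+1)%len(P)]
    M=cv2.moments(k);cen=np.array([M["m10"],M["m01"]])/M["m00"]; d=B-A; nn=np.array([d[1],-d[0]])
    if nn@((A+B)/2-cen)<0: nn=-nn
    if out is not None: cv2.line(t,tuple(A.astype(int)),tuple(B.astype(int)),(0,0,255),1); out.append(t)
    return q,e,np.degrees(np.arctan2(-nn[0],-nn[1])),np.hypot(*d)*2*half/(N-1)*1000
E
python3 - <<'E'
from h import *
s,R,y=tool();print(s["time_s"],s["tcp_pos"],y,s["gripper_width"],s["contact_force"])
w,p=snap("wrist","w7.png")
S=np.array([[.50806,-.07469],[.49078,.02381],[.60262,-.05811],[.58534,.04039]])
px=proj("wrist",np.c_[S,np.full(4,.038)],p);print(px)
o=[]
a1=cv2.imread("pics/w1.png");p1=np.load("pics/w1.npy",allow_pickle=True)[0]
for i in range(4):
    print(i,"w1",shaft("wrist",a1,p1,S[i],o))
    if 20<px[i,1]<190 and 20<px[i,0]<490:
        print(i,"w7",shaft("wrist",w,p,S[i],o))
    else: o.append(o[-1]*0)
T=np.vstack([np.hstack(o[0::2]),np.hstack(o[1::2])]);cv2.imwrite("pics/sh7.png",np.hstack([cv2.resize(T,(460,230)),cv2.resize(w,(307,230))]))
E
```

```text
15.8 [0.63914972 0.09855476 0.12940917] 136.84572992802785 0.025605488512620435 [ 0.27074381 -0.31002854  0.41356165]
[[233.9752588  -44.26282829]
 [326.88549202  15.99716025]
 [166.12942551  36.24225462]
 [259.15070669 100.51992835]]
0 w1 (array([ 0.50808524, -0.07448495]), [25.3, 25.5], np.float64(78.46537934635528), np.float64(8.779184777464568))
1 w1 (array([0.48972583, 0.02337552]), [26.1, 30.1], np.float64(-64.16324577599843), np.float64(9.264658921628488))
2 w1 (array([ 0.60241479, -0.05804191]), [25.2, 25.3], np.float64(-24.075498255078834), np.float64(9.03691673817041))
2 w7 (array([ 0.60296715, -0.0574927 ]), [25.3, 25.5], np.float64(-23.397763915926063), np.float64(9.946419481529526))
3 w1 (array([0.58526245, 0.04024979]), [25.0, 25.1], np.float64(48.957553114127855), np.float64(9.892050078212051))
3 w7 (array([0.58491931, 0.04051783]), [25.4, 25.5], np.float64(50.063616853030084), np.float64(9.844817479590688))
```

View pics/sh7.png

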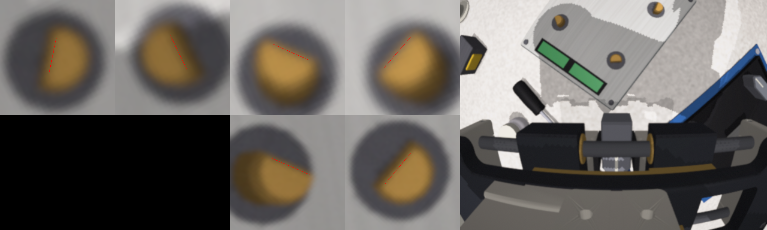

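Held B's tail is visible at the bar (tile right, ~(617,125)). Flats measured: S3 49.5°, S2 -23.7°, S0 79°, S1 -63.5°. The two views put the rings within about 0.6 mm of each other. Next, over S3.

Emit:
carry_out --pt "-12 -12 0 0 0 0.02 0" --pt "-34 -36 0 0 0 0.046 0" --pt "-50 -54 0 0 0 0.046 0" --pt "-54 -58 -20 0 0 0.046 0" --pt "-54 -58 -45 0 0 0.046 0"

```text
time_s: 16.35
tcp_pos: [0.5855, 0.0412, 0.0858]
eef_rot: [-27.3, 89.8, 22.2]
contact_force: [-0.4, 0.4, -0.1]
gripper_width: 0.0257
```

Emit:
carry_out --pt "0 0 -10 0 0 0 0" --pt "0 0 -13 0 0 0 0" --pt "0 0 -13 0 0 0 0"

```text
time_s: 16.65
tcp_pos: [0.5856, 0.0412, 0.0716]
eef_rot: [-177.7, 90.0, -128.1]
contact_force: [0.6, 0.6, 0.4]
gripper_width: 0.0254
```

```bash
python3 - <<'E'
from h import *
s,R,y=tool();print(s["time_s"],s["tcp_pos"],y,s["gripper_width"],s["contact_force"],s["moment"])
p=np.load("pics/w7.npy",allow_pickle=True)[0]; t=np.array([.63915,.09855])
e=cast("wrist",[[262,189]],.1503,p)[0][:2]-t; print("tail in tool", e@[np.cos(np.radians(46.85)),np.sin(np.radians(46.85))])
E
```

```text
16.65 [0.58557733 0.0411731  0.07160215] 139.64426305600264 0.025360136004695003 [0.63676633 0.64639281 0.38819325] [ 0.12244855 -0.12770921 -0.00777183]
tail in tool -0.03159636684020082
```

Emit:
carry_out --pt "-0.5 -0.8 -3 0 0 0 0" --pt "-0.5 -0.8 -6 0 0 0 0" --pt "-0.5 -0.8 -9 0 0 0 0" --pt "-0.5 -0.8 -11 0 0 0 0" --pt "-0.5 -0.8 -11 0 0 0 0"

```text
time_s: 17.15
tcp_pos: [0.5847, 0.0397, 0.0603]
eef_rot: [149.6, 90.0, -160.8]
contact_force: [-0.4, -0.3, -0.0]
gripper_width: 0.0257
```

It's sliding on with no force. Continue home.

Emit:
carry_out --pt "0 0 -3 0 0 0 0" --pt "0 0 -6 0 0 0 0" --pt "0 0 -8 0 0 0 0" --pt "0 0 -9 0 0 0 0" --pt "0 0 -10 0 0 0 0"

```text
time_s: 17.65
tcp_pos: [0.5847, 0.0397, 0.051]
eef_rot: [178.7, 90.0, -131.6]
contact_force: [-5.9, 1.6, 14.0]
gripper_width: 0.0259
```

Home on S3 (TCP z 0.051, 14 N reaction). Release, then go and look at the tray for A.

Emit:
carry_out --pt "0 0 1 0 0 0 60" --pt "0 0 1 0 0 0 60" --pt "0 0 1 0 0 0 60" --pt "0 0 5 0 0 0 60" --pt "0 0 25 0 0 0 60"

```text
time_s: 18.15
tcp_pos: [0.5833, 0.0393, 0.0739]
eef_rot: [147.0, 89.8, -163.4]
contact_force: [-0.0, -0.2, 0.7]
gripper_width: 0.0521
```

Emit:
carry_out --pt "0 0 40 0 0 0 60" --pt "8 20 75 0 0 -0.13 60" --pt "20 55 85 0 0 -0.27 60" --pt "30 90 85 0 0 -0.41 60" --pt "40 120 85 0 0 -0.55 60"

```text
time_s: 18.65
tcp_pos: [0.6254, 0.1614, 0.1618]
eef_rot: [14.7, 89.9, 32.4]
contact_force: [-0.1, -0.5, -0.1]
gripper_width: 0.0523
```

Emit:
carry_out --pt "6 20 0 0 0 -0.14 60" --pt "12 40 0 0 0 -0.28 60" --pt "18 50 0 0 0 -0.42 60" --pt "18 50 0 0 0 -0.56 60" --pt "18 50 0 0 0 -0.665 60"

```text
time_s: 19.15
tcp_pos: [0.6428, 0.2103, 0.1604]
eef_rot: [-129.7, 90.0, -150.0]
contact_force: [-0.9, -0.5, -0.1]
gripper_width: 0.0525
```

```bash
python3 - <<'E'
import re
t=open("h.py").read()
t=t.replace("d=g.astype(int)-int(np.median(g[m>0])); line=((d>35)&(m>0)).astype(np.uint8)",
"tb=cv2.GaussianBlur(t,(0,0),2).astype(int); d=tb[...,2]-tb[...,0]; m2=cv2.erode(m,np.ones((9,9))); line=((d>np.median(d[m2>0])+10)&(m2>0)).astype(np.uint8)")
open("h.py","w").write(t)
E
python3 - <<'E'
from h import *
s,R,y=tool();print(s["time_s"],s["tcp_pos"],y,s["contact_force"])
w,p=snap("wrist","w8.png")
print(proj("wrist",[[.568,.236,.041]],p))
k=knob("wrist",w,p,np.array([.568,.236]),.041,dbg="kA8.png");print(k)
print(k["w0"]-.0158*k["u"],(k["nose"]+k["tail"])/2-.0045*k["u"])
a5=cv2.imread("pics/w5.png");p5=np.load("pics/w5.npy",allow_pickle=True)[0]
for c in((.568,.236),(.5705,.3338)): k=knob("wrist",a5,p5,np.array(c),.041);print("w5",k["yaw"],k["w0"]-.0158*k["u"],(k["nose"]+k["tail"])/2-.0045*k["u"],k["line"])
cv2.imwrite("pics/v8.png",np.hstack([cv2.resize(w,(480,360)),cv2.resize(cv2.imread("pics/kA8.png"),(300,360))]))
E
```

```text
19.15 [0.64278417 0.21030996 0.16037684] 69.70820840198648 [-0.89881265 -0.49097817 -0.05298736]
[[258.38876081 102.88609058]]
{'yaw': np.float64(-20.7416235632031), 'w0': array([0.58699183, 0.22949372]), 'nose': array([0.59898219, 0.22495298]), 'tail': array([0.54771477, 0.2443679 ]), 'len': np.float64(0.05482050599926476), 'line': (np.float64(-0.011698262246892467), np.float64(0.008549370918349687)), 'lat': (np.float64(-0.011647879771383474), np.float64(0.013018363457073422)), 'u': array([ 0.935187  , -0.35415432]), 'v': array([0.35415432, 0.935187  ])}
[0.57221588 0.23508936] [0.56914014 0.23625414]
w5 -20.442951395210518 [0.56842797 0.23613944] [0.56715572 0.23661367] (np.float64(-0.012523471522778022), np.float64(0.012874234675105673))
w5 -1.6241506627302784 [0.56960665 0.33375838] [0.5687699 0.3337821] (np.float64(-0.013165976605700664), np.float64(0.013115992112052059))
```

View pics/v8.png

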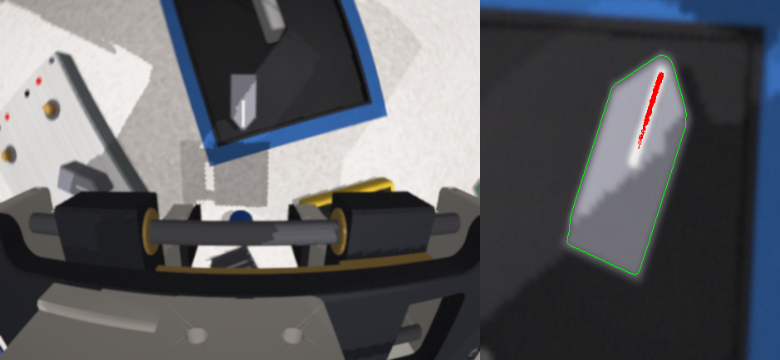

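A stands unmoved, with its outline giving axis (0.5688, 0.2363) and yaw -20.6°, and B sits on its shaft at (85,180). Grasping A.

Emit:
carry_out --pt "-30 10 -10 0 0 0 60" --pt "-62 22 -30 0 0 0 60" --pt "-74 26 -65 0 0 0 60" --pt "-74 26 -100 0 0 0 60" --pt "-74 26 -125 0 0 0 60"

```text
time_s: 19.7
tcp_pos: [0.5677, 0.2357, 0.0342]
eef_rot: [-137.8, 90.0, -157.6]
contact_force: [0.6, 0.3, 0.8]
gripper_width: 0.0524
```

Emit:
carry_out --pt "0 0 -12 0 0 0 60" --pt "0 0 -15 0 0 0 60" --pt "0 0 -15 0 0 0 60" --pt "0 0 -15 0 0 0 30" --pt "0 0 -15 0 0 0 10"

```text
time_s: 20.2
tcp_pos: [0.5696, 0.2362, 0.0219]
eef_rot: [57.0, 89.9, 37.0]
contact_force: [-0.1, 1.4, -0.0]
gripper_width: 0.0419
```

Emit:
carry_out --pt "0 0 0 0 0 0 0" --pt "0 0 0 0 0 0 0" --pt "0 0 0 0 0 0 0" --pt "0 0 0 0 0 0 0" --pt "0 0 0 0 0 0 0"

```text
time_s: 20.7
tcp_pos: [0.5691, 0.236, 0.0212]
eef_rot: [45.5, 90.0, 25.5]
contact_force: [-1.8, 1.3, 5.0]
gripper_width: 0.0257
```

```bash
python3 - <<'E'
from h import *
s,R,y=tool();print(s["time_s"],s["tcp_pos"],y,s["contact_force"],s["gripper_width"])
E
```

```text
20.7 [0.5690833  0.235958   0.02116028] 70.00621761300883 [-1.80711209  1.33459125  4.97523077] 0.025700682741038455
```

Emit:
carry_out --pt "0 0 8 0 0 0 0" --pt "0 0 35 0 0 0 0" --pt "0 0 75 0 0 0 0" --pt "2 -20 110 0 0 0 0" --pt "7 -60 120 0 0 -0.02 0"

```text
time_s: 21.2
tcp_pos: [0.5779, 0.1779, 0.1452]
eef_rot: [47.9, 89.6, 26.9]
contact_force: [0.9, -0.5, -0.2]
gripper_width: 0.0261
```

Emit:
carry_out --pt "5 -45 0 0 0 -0.01 0" --pt "10 -90 0 0 0 -0.02 0" --pt "15 -135 0 0 0 -0.03 0" --pt "20 -175 0 0 0 -0.04 0" --pt "25 -210 0 0 0 -0.045 0"

```text
time_s: 21.7
tcp_pos: [0.6005, -0.0363, 0.1409]
eef_rot: [125.5, 90.0, 101.7]
contact_force: [0.3, 1.0, 0.3]
gripper_width: 0.0257
```

Emit:
carry_out --pt "1.6 -20 -15 0 0 0 0" --pt "1.6 -24 -45 0 0 0 0" --pt "1.6 -24 -65 0 0 0 0" --pt "1.6 -24 -70 0 0 0 0" --pt "1.6 -24 -70 0 0 0 0"

```text
time_s: 22.2
tcp_pos: [0.602, -0.0583, 0.0702]
eef_rot: [-140.3, 89.9, -164.0]
contact_force: [0.2, 0.4, 0.1]
gripper_width: 0.0262
```

```bash
python3 - <<'E'
from h import *
s,R,y=tool();print(s["time_s"],s["tcp_pos"],y,s["contact_force"],s["gripper_width"])
E
```

```text
22.2 [ 0.60202445 -0.05831469  0.07017343] 66.27474807090786 [0.23229453 0.36830407 0.07824664] 0.026175296592062268
```

Emit:
carry_out --pt "1 0.3 -3 0 0 0 0" --pt "1 0.3 -6 0 0 0 0" --pt "1 0.3 -8 0 0 0 0" --pt "1 0.3 -10 0 0 0 0" --pt "1 0.3 -10 0 0 0 0"

```text
time_s: 22.7
tcp_pos: [0.6033, -0.0578, 0.0605]
eef_rot: [-178.3, 90.0, 158.0]
contact_force: [-0.0, 0.1, 0.4]
gripper_width: 0.0254
```

Emit:
carry_out --pt "0 0 -3 0 0 0 0" --pt "0 0 -6 0 0 0 0" --pt "0 0 -8 0 0 0 0" --pt "0 0 -9 0 0 0 0" --pt "0 0 -9 0 0 0 0"

```text
time_s: 23.2
tcp_pos: [0.6033, -0.0579, 0.0522]
eef_rot: [-104.6, 90.0, -128.3]
contact_force: [-3.6, 0.1, 7.2]
gripper_width: 0.0254
```

A is home on S2. Release, then go to view C.

Emit:
carry_out --pt "0 0 1 0 0 0 60" --pt "0 0 1 0 0 0 60" --pt "0 0 1 0 0 0 60" --pt "0 0 5 0 0 0 60" --pt "0 0 30 0 0 0 60"

```text
time_s: 23.7
tcp_pos: [0.6013, -0.0582, 0.0792]
eef_rot: [-150.0, 89.7, -173.7]
contact_force: [0.1, 1.5, 0.3]
gripper_width: 0.0519
```

Emit:
carry_out --pt "0 0 45 0 0 0 60" --pt "-10 20 85 0 0 0.14 60" --pt "-28 50 90 0 0 0.28 60" --pt "-48 85 90 0 0 0.42 60" --pt "-68 120 90 0 0 0.56 60"

```text
time_s: 24.2
tcp_pos: [0.5348, 0.063, 0.1723]
eef_rot: [22.6, 89.9, 31.2]
contact_force: [0.4, 0.8, -1.2]
gripper_width: 0.0528
```

Emit:
carry_out --pt "-20 35 0 0 0 0.14 60" --pt "-40 70 0 0 0 0.28 60" --pt "-60 105 0 0 0 0.42 60" --pt "-80 140 0 0 0 0.56 60" --pt "-100 175 0 0 0 0.7 60"

```text
time_s: 24.7
tcp_pos: [0.4344, 0.2384, 0.172]
eef_rot: [-1.5, 90.0, 47.3]
contact_force: [1.1, 0.3, 0.3]
gripper_width: 0.0525
```

Emit:
carry_out --pt "-20 35 0 0 0 0.14 60" --pt "-40 70 0 0 0 0.28 60" --pt "-44 83 0 0 0 0.42 60" --pt "-44 83 0 0 0 0.56 60" --pt "-44 83 0 0 0 0.7 60"

```text
time_s: 25.2
tcp_pos: [0.391, 0.3208, 0.1717]
eef_rot: [-31.4, 90.0, 57.6]
contact_force: [0.1, -0.7, 0.0]
gripper_width: 0.0526
```

Emit:
carry_out --pt "0 0 0 0 0 0.14 60" --pt "0 0 0 0 0 0.27 60" --pt "0 0 0 0 0 0.27 60"

```text
time_s: 25.5
tcp_pos: [0.3914, 0.3201, 0.1718]
eef_rot: [-52.8, 90.0, 51.4]
contact_force: [-1.5, 0.4, -0.4]
gripper_width: 0.0528
```

```bash
python3 - <<'E'
from h import *
s,R,y=tool();print(s["time_s"],s["tcp_pos"],y,s["contact_force"],s["joints"])
w,p=snap("wrist","w9.png")
print(proj("wrist",[[.41,.243,.041]],p))
k=knob("wrist",w,p,np.array([.41,.243]),.041,dbg="kC9.png");print(k)
print(k["w0"]-.0158*k["u"],(k["nose"]+k["tail"])/2-.0045*k["u"])
cv2.imwrite("pics/v9.png",np.hstack([cv2.resize(w,(480,360)),cv2.resize(cv2.imread("pics/kC9.png"),(300,360))]))
E
```

```text
25.5 [0.39141871 0.32014649 0.17179422] -165.84797982522744 [-1.50167036  0.42549092 -0.36183026] [ 6.15727083e+01  7.13865898e+00 -2.48963638e+01  3.33416162e-03
 -5.79492403e+01 -4.74224560e+01]
[[260.96720141 102.14178727]]
{'yaw': np.float64(-74.3958203298004), 'w0': array([0.41336768, 0.22738486]), 'nose': array([0.41782583, 0.21142207]), 'tail': array([0.40279824, 0.26522971]), 'len': np.float64(0.055866719989180025), 'line': (np.float64(-0.012815271051009519), np.float64(0.013011738149757748)), 'lat': (np.float64(-0.012692042032686713), np.float64(0.012735677264040436)), 'u': array([ 0.26899008, -0.96314295]), 'v': array([0.96314295, 0.26899008])}
[0.40911764 0.24260252] [0.40910158 0.24266004]
```

View pics/v9.png

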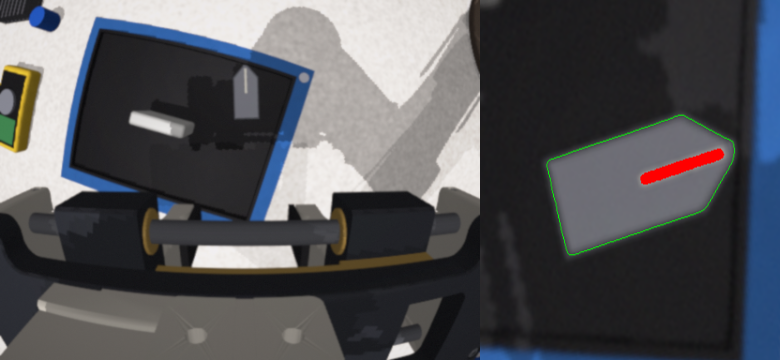

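C is the only knob left in the tray, and both methods agree: axis (0.4091, 0.2426), yaw -74.4°. Grasp it.

Emit:
carry_out --pt "8 -35 -10 0 0 0.025 60" --pt "15 -68 -35 0 0 0.025 60" --pt "17.7 -77.5 -70 0 0 0.025 60" --pt "17.7 -77.5 -108 0 0 0.025 60" --pt "17.7 -77.5 -135 0 0 0.025 60"

```text
time_s: 26.05
tcp_pos: [0.4088, 0.2415, 0.035]
eef_rot: [115.1, 90.0, -139.7]
contact_force: [0.2, 0.4, 0.5]
gripper_width: 0.0529
```

Emit:
carry_out --pt "0 0 -12 0 0 0 60" --pt "0 0 -16 0 0 0 60" --pt "0 0 -16 0 0 0 60" --pt "0 0 -16 0 0 0 30" --pt "0 0 -16 0 0 0 10"

```text
time_s: 26.55
tcp_pos: [0.4095, 0.2432, 0.0215]
eef_rot: [-53.0, 89.9, 52.4]
contact_force: [-1.5, -0.2, 0.5]
gripper_width: 0.0418
```

Emit:
carry_out --pt "0 0 0 0 0 0 0" --pt "0 0 0 0 0 0 0" --pt "0 0 0 0 0 0 0" --pt "0 0 0 0 0 0 0" --pt "0 0 0 0 0 0 0"

```text
time_s: 27.05
tcp_pos: [0.4093, 0.2429, 0.0211]
eef_rot: [-58.4, 90.0, 47.1]
contact_force: [-2.4, -0.0, 6.7]
gripper_width: 0.0256
```

```bash
python3 - <<'E'
from h import *
s,R,y=tool();print(s["time_s"],s["tcp_pos"],y,s["contact_force"],s["gripper_width"])
E
```

```text
27.05 [0.40929736 0.24290099 0.02109024] -164.52029684135059 [-2.42110644 -0.02420492  6.70704622] 0.025580326779781077
```

Emit:
carry_out --pt "0 0 8 0 0 0 0" --pt "0 0 35 0 0 0 0" --pt "0 0 75 0 0 0 0" --pt "5 -15 105 0 0 0.06 0" --pt "16 -50 115 0 0 0.12 0"

```text
time_s: 27.55
tcp_pos: [0.4268, 0.1947, 0.1395]
eef_rot: [-72.0, 89.6, 40.7]
contact_force: [0.9, 0.7, -0.5]
gripper_width: 0.0257
```

Emit:
carry_out --pt "14 -45 0 0 0 0.05 0" --pt "26 -80 0 0 0 0.072 0" --pt "30 -97 0 0 0 0.072 0" --pt "30 -97 0 0 0 0.072 0" --pt "30 -97 0 0 0 0.072 0"

```text
time_s: 28.05
tcp_pos: [0.4551, 0.0953, 0.1359]
eef_rot: [-69.4, 90.0, 47.0]
contact_force: [-0.4, 0.2, -0.4]
gripper_width: 0.0258
```

```bash
python3 - <<'E'
from h import *
s,R,y=tool();print(s["time_s"],s["tcp_pos"],y,s["gripper_width"],s["contact_force"])
w,p=snap("wrist","w10.png")
S=np.array([[.50806,-.07469],[.49078,.02381]])
print(proj("wrist",np.c_[S,np.full(2,.038)],p))
o=[]
for i in (0,1): print(i,shaft("wrist",w,p,S[i],o))
cv2.imwrite("pics/sh10.png",np.hstack(o+[cv2.resize(w,(427,320))])[:,320:])
E
```

```text
28.05 [0.45511431 0.09531953 0.13585909] -153.6107206927045 0.025799482385206907 [-0.4082399   0.24863805 -0.39837159]
[[292.46227307  -4.2493688 ]
 [259.98241181  99.48734632]]
0 (array([ 0.50300435, -0.07258103]), [2.3, 4.2], np.float64(-60.94539590092286), np.float64(3.6147666952681634))
1 (array([0.48627071, 0.0268745 ]), [36.5, 47.6], np.float64(-63.43494882292201), np.float64(9.813464478055504))
```

View pics/sh10.png

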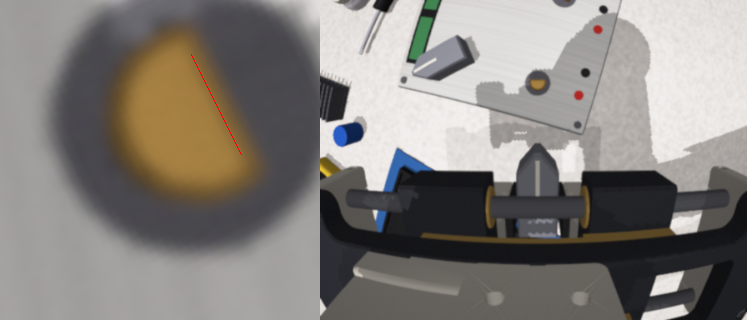

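S1's flat is -63.4°, and its ring centre at native (260.2,99.6) matches the predicted (260.0,99.5). The automatic ring fit failed on a shadow, so I discard it. The held knob's nose points along the flat. Insert.

Emit:
carry_out --pt "12 -24 0 0 0 0 0" --pt "28 -56 0 0 0 0 0" --pt "35.9 -71.2 -15 0 0 0 0" --pt "35.9 -71.2 -45 0 0 0 0" --pt "35.9 -71.2 -64 0 0 0 0"

```text
time_s: 28.6
tcp_pos: [0.4906, 0.0247, 0.0702]
eef_rot: [68.0, 89.9, -175.5]
contact_force: [0.3, 0.1, -0.8]
gripper_width: 0.0261
```

Emit:
carry_out --pt "0 0 -2 0 0 0 0" --pt "0 0 -2 0 0 0 0" --pt "0 0 -2 0 0 0 0"

```text
time_s: 28.9
tcp_pos: [0.4918, 0.0253, 0.0706]
eef_rot: [-100.7, 89.9, 15.8]
contact_force: [0.1, 0.5, -0.1]
gripper_width: 0.0258
```

```bash
python3 - <<'E'
from h import *
s,R,y=tool();print(s["time_s"],s["tcp_pos"],y,s["contact_force"],s["gripper_width"])
E
```

```text
28.9 [0.49179475 0.02529512 0.07060807] -153.45241768929168 [ 0.12492256  0.51870533 -0.14395857] 0.025765603076522765
```

Emit:
carry_out --pt "-0.8 -1.2 -3 0 0 0 0" --pt "-0.8 -1.2 -6 0 0 0 0" --pt "-0.8 -1.2 -8 0 0 0 0" --pt "-0.8 -1.2 -10 0 0 0 0" --pt "-0.8 -1.2 -10 0 0 0 0"

```text
time_s: 29.4
tcp_pos: [0.4901, 0.0231, 0.0593]
eef_rot: [83.7, 90.0, -159.8]
contact_force: [-0.3, -0.2, -0.7]
gripper_width: 0.0256
```

Emit:
carry_out --pt "0 0 -3 0 0 0 0" --pt "0 0 -6 0 0 0 0" --pt "0 0 -8 0 0 0 0" --pt "0 0 -9 0 0 0 0" --pt "0 0 -9 0 0 0 0"

```text
time_s: 29.9
tcp_pos: [0.4902, 0.0231, 0.052]
eef_rot: [178.2, 90.0, -65.3]
contact_force: [-8.4, 0.5, 20.3]
gripper_width: 0.0256
```

C is home on S1. Release, rise, and look at the tray and panel.

Emit:
carry_out --pt "0 0 1 0 0 0 60" --pt "0 0 1 0 0 0 60" --pt "0 0 1 0 0 0 60" --pt "0 0 5 0 0 0 60" --pt "0 0 30 0 0 0 60"

```text
time_s: 30.4
tcp_pos: [0.4883, 0.0225, 0.0786]
eef_rot: [84.2, 89.7, -159.4]
contact_force: [0.7, -0.4, 0.2]
gripper_width: 0.0518
```

Emit:
carry_out --pt "0 0 45 0 0 0 60" --pt "6 15 90 0 0 -0.14 60" --pt "16 50 115 0 0 -0.28 60" --pt "28 90 120 0 0 -0.42 60" --pt "40 130 120 0 0 -0.56 60"

```text
time_s: 30.9
tcp_pos: [0.5312, 0.1548, 0.2028]
eef_rot: [-51.7, 89.8, 32.4]
contact_force: [-0.7, 0.0, -1.4]
gripper_width: 0.0523
```

Emit:
carry_out --pt "14 35 0 0 0 -0.14 100" --pt "28 70 0 0 0 -0.28 100" --pt "42 105 0 0 0 -0.42 100" --pt "56 130 0 0 0 -0.56 100" --pt "65 137 0 0 0 -0.7 100"

```text
time_s: 31.4
tcp_pos: [0.5957, 0.2927, 0.1997]
eef_rot: [179.1, 90.0, -136.8]
contact_force: [0.5, -0.5, 0.1]
gripper_width: 0.0853
```

Emit:
carry_out --pt "5 0 0 0 0 -0.14 100" --pt "5 0 0 0 0 -0.28 100" --pt "5 0 0 0 0 -0.42 100" --pt "5 0 0 0 0 -0.56 100" --pt "5 0 0 0 0 -0.7 100"

```text
time_s: 31.9
tcp_pos: [0.6001, 0.2901, 0.2003]
eef_rot: [-146.6, 90.0, -142.7]
contact_force: [1.0, -0.1, 0.3]
gripper_width: 0.0876
```

Emit:
carry_out --pt "0 0 0 0 0 -0.125 100" --pt "0 0 0 0 0 -0.125 100" --pt "0 0 0 0 0 -0.125 100"

```text
time_s: 32.2
tcp_pos: [0.6002, 0.2901, 0.2004]
eef_rot: [-131.4, 90.0, -134.2]
contact_force: [-0.3, -0.2, -0.1]
gripper_width: 0.0874
```

```bash
python3 - <<'E'
from h import *
s,R,y=tool();print(s["time_s"],s["tcp_pos"],y,s["contact_force"],s["joints"])
w,p=snap("wrist","w11.png"); a,pt=snap("side","s11.png")
g=cv2.cvtColor(w,cv2.COLOR_BGR2GRAY)
# handle: bright blob inside tray, top at z=.063
t=tile("wrist",w,p,(.491,.29),.063,.1,400); tg=cv2.GaussianBlur(cv2.cvtColor(t,cv2.COLOR_BGR2GRAY),(0,0),1)
m=cv2.inRange(tg,100,255); m[:,:100]=0;m[:,300:]=0
for k in cv2.findContours(m,0,1)[0]:
    if cv2.contourArea(k)>300:
        c=cv2.minAreaRect(k); s_=.2/399; print("blob",.591-c[0][1]*s_,.39-c[0][0]*s_,[round(v*s_*1000) for v in c[1]],c[2])
cv2.imwrite("pics/v11.png",np.vstack([np.hstack([cv2.resize(w,(400,300)),cv2.resize(t,(300,300))]),cv2.resize(a[120:280,90:330],(700,466))[:300]]))
E
```

```text
32.2 [0.60016041 0.29012617 0.20040235] 87.22156323149831 [-0.34643568 -0.1840714  -0.13369172] [ 4.25224721e+01  2.07024316e+01 -2.56267911e+00  1.55867009e-03
 -6.67597223e+01 -1.35301527e+02]
blob 0.4666892230576441 0.333859649122807 [59, 12] 90.0
```

View pics/v11.png

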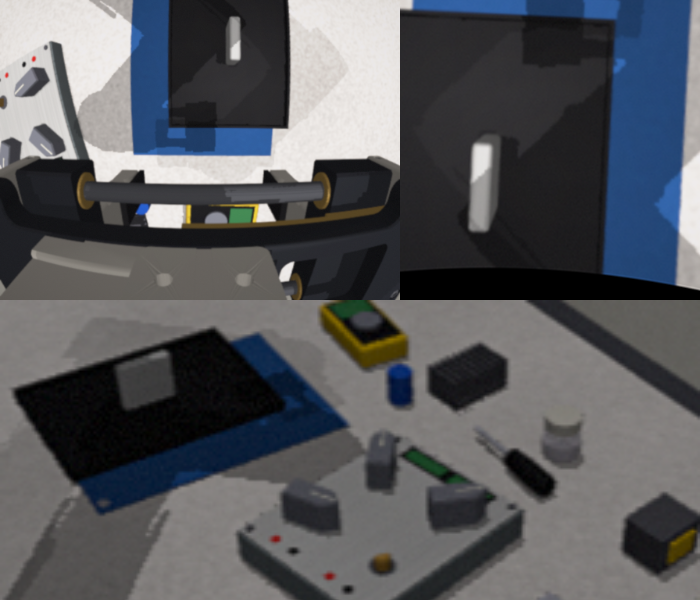

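The tray has been knocked aside: its handle is now at (0.467, 0.334), still square and flat on the mat. The three knobs sit flush on their shafts and one shaft is bare, as expected. Grip the handle.

Emit:
carry_out --pt "-40 14 -10 0 0 0.01 100" --pt "-85 28 -20 0 0 0.01 100" --pt "-125 42 -35 0 0 0.01 100" --pt "-133.5 43.8 -70 0 0 0.01 100" --pt "-133.5 43.8 -105 0 0 0.01 100"

```text
time_s: 32.8
tcp_pos: [0.4654, 0.3353, 0.0961]
eef_rot: [59.6, 89.8, 57.4]
contact_force: [0.8, 0.3, 0.2]
gripper_width: 0.0878
```

```bash
python3 - <<'E'
from h import *
s,R,y=tool();print(s["time_s"],s["tcp_pos"],y)
w,p=snap("wrist","w12.png")
t=tile("wrist",w,p,(.45,.334),.063,.06,400); cv2.imwrite("pics/t12.png",t)
tg=cv2.GaussianBlur(cv2.cvtColor(t,cv2.COLOR_BGR2GRAY),(0,0),1)
m=cv2.inRange(tg,100,255)
for k in cv2.findContours(m,0,1)[0]:
    if cv2.contourArea(k)>1000:
        c=cv2.minAreaRect(k); s_=.12/399; print("blob",.51-c[0][1]*s_,.394-c[0][0]*s_,[round(v*s_*1000) for v in c[1]],c[2])
E
```

```text
32.8 [0.46544464 0.33527666 0.09609926] 87.84674351184485
blob 0.45684228882753763 0.337161639450188 [13, 45] 2.862405300140381
```

Emit:
carry_out --pt "-1 2 -25 0 0 0 100" --pt "-1 2 -52 0 0 0 100" --pt "-1 2 -64 0 0 0 100" --pt "-1 2 -64 0 0 0 50" --pt "-1 2 -64 0 0 0 0" --squeeze 45

```text
time_s: 33.35
tcp_pos: [0.4663, 0.3363, 0.0325]
eef_rot: [23.2, 90.0, 20.8]
contact_force: [-0.7, 0.1, 0.9]
gripper_width: 0.077
```

Emit:
carry_out --pt "0 0 0 0 0 0 0" --pt "0 0 0 0 0 0 0" --pt "0 0 0 0 0 0 0" --pt "0 0 0 0 0 0 0" --pt "0 0 0 0 0 0 0"

```text
time_s: 33.85
tcp_pos: [0.4658, 0.336, 0.0318]
eef_rot: [55.8, 90.0, 53.3]
contact_force: [0.6, -0.7, 0.3]
gripper_width: 0.0374
```

Emit:
carry_out --pt "0 0 0 0 0 0 0" --pt "0 0 0 0 0 0 0" --pt "0 0 0 0 0 0 0" --pt "0 0 0 0 0 0 0" --pt "0 0 0 0 0 0 0"

```text
time_s: 34.35
tcp_pos: [0.4657, 0.3361, 0.0315]
eef_rot: [80.9, 90.0, 78.5]
contact_force: [0.1, 0.4, -0.1]
gripper_width: 0.0138
```

```bash
python3 - <<'E'
from h import *
s,R,y=tool();print(s["time_s"],s["tcp_pos"],y,s["contact_force"],s["gripper_width"])
E
```

```text
34.35 [0.46573596 0.33608544 0.03152641] 87.57261434196546 [ 0.14008617  0.35617246 -0.11971909] 0.013822930058354775
```

Gripped (opening 13.8 mm). Lift and carry back.

Emit:
carry_out --pt "0 0 6 0 0 0 0" --pt "0 0 25 0 0 0 0" --pt "0 0 55 0 0 0 0" --pt "0 0 88 0 0 0 0" --pt "0 0 110 0 0 0 0"

```text
time_s: 34.85
tcp_pos: [0.4658, 0.336, 0.1436]
eef_rot: [45.9, 89.9, 43.5]
contact_force: [-0.1, -0.4, -4.0]
gripper_width: 0.0139
```

Emit:
carry_out --pt "0 -6 4 0 0 0 0" --pt "1 -18 5 0 0 0.01 0" --pt "2 -36 5 0 0 0.02 0" --pt "3 -60 5 0 0 0.03 0" --pt "5 -88 5 0 0 0.04 0"

```text
time_s: 35.35
tcp_pos: [0.4694, 0.2457, 0.1443]
eef_rot: [-140.4, 89.8, -140.5]
contact_force: [0.5, 0.5, -4.4]
gripper_width: 0.0142
```

Emit:
carry_out --pt "1 -28 0 0 0 0.01 0" --pt "2 -56 0 0 0 0.02 0" --pt "3 -84 0 0 0 0.03 0" --pt "4 -112 0 0 0 0.035 0" --pt "6 -140 0 0 0 0.04 0"

```text
time_s: 35.85
tcp_pos: [0.4748, 0.1053, 0.1446]
eef_rot: [-155.8, 89.8, -153.6]
contact_force: [1.4, -0.1, -4.1]
gripper_width: 0.0133
```

Emit:
carry_out --pt "1 -28 0 0 0 0.01 0" --pt "2 -56 0 0 0 0.02 0" --pt "3 -84 0 0 0 0.03 0" --pt "4 -112 0 0 0 0.035 0" --pt "6 -140 0 0 0 0.04 0"

```text
time_s: 36.35
tcp_pos: [0.4805, -0.0342, 0.1446]
eef_rot: [-174.7, 89.8, -170.2]
contact_force: [0.6, 0.3, -4.6]
gripper_width: 0.0135
```

Emit:
carry_out --pt "1 -28 0 0 0 0.01 0" --pt "2 -56 0 0 0 0.02 0" --pt "3 -84 0 0 0 0.03 0" --pt "4 -112 0 0 0 0.035 0" --pt "6 -140 0 0 0 0.037 0"

```text
time_s: 36.85
tcp_pos: [0.4863, -0.1736, 0.1445]
eef_rot: [166.1, 89.8, 172.6]
contact_force: [0.5, 0.7, -4.3]
gripper_width: 0.0139
```

Emit:
carry_out --pt "1 -28 0 0 0 0 0" --pt "2 -56 0 0 0 0 0" --pt "3 -84 0 0 0 0 0" --pt "4 -108 0 0 0 0 0" --pt "4 -124 0 0 0 0 0"

```text
time_s: 37.35
tcp_pos: [0.4906, -0.2975, 0.1443]
eef_rot: [156.1, 89.8, 162.6]
contact_force: [0.1, 0.9, -3.9]
gripper_width: 0.0137
```

Emit:
carry_out --pt "0 -10 0 0 0 0 0" --pt "0 -14 0 0 0 0 0" --pt "0 -14 0 0 0 0 0" --pt "0 -14 0 0 0 0 0"

```text
time_s: 37.75
tcp_pos: [0.4926, -0.3093, 0.1465]
eef_rot: [112.2, 90.0, 118.8]
contact_force: [-0.3, 0.2, -3.8]
gripper_width: 0.0138
```

```bash
python3 - <<'E'
from h import *
s,R,y=tool();print(s["time_s"],s["tcp_pos"],y,s["contact_force"],s["gripper_width"])
w,p=snap("wrist","w13.png")
z=s["tcp_pos"][2]-.0315+.003+.060; c=s["tcp_pos"][:2]-[.01,0]
# held tray: black region vs stand: handle blob
t=tile("wrist",w,p,c,z,.06,400); tg=cv2.GaussianBlur(cv2.cvtColor(t,cv2.COLOR_BGR2GRAY),(0,0),1)
for k in cv2.findContours(cv2.inRange(tg,90,255),0,1)[0]:
    if cv2.contourArea(k)>1000:
        q=cv2.minAreaRect(k); s_=.12/399; print("blob",c[0]+.06-q[0][1]*s_,c[1]+.06-q[0][0]*s_,[round(v*s_*1000) for v in q[1]],q[2])
# tray far (base-side) edge: column profile along image column 260 rows 0..190
print(cv2.cvtColor(w,cv2.COLOR_BGR2GRAY)[0:190:6,215])
E
```

```text
37.75 [ 0.49261406 -0.30933272  0.14646242] 96.60641022001431 [-0.31925617  0.15954814 -3.75778789] 0.013776840295889114
blob 0.46629339123829283 -0.31196044173695037 [27, 13] 83.2901611328125
blob 0.5004493025620123 -0.3080151154696219 [14, 13] 83.41805267333984
blob 0.5331403747248412 -0.3099342214009541 [19, 119] 90.0
[232 234 231 234  39  19  38  39  40  40  41  41  41  41  41  42  41  42
  43  42  44  43  42  28  28  28  28  27  27  20  21  19]
```

Emit:
carry_out --pt "2 -1 -12 0 0 0 0" --pt "3 -1 -32 0 0 0 0" --pt "3 -1 -56 0 0 0 0" --pt "3 -1 -76 0 0 0 0" --pt "3 -1 -86 0 0 0 0"

```text
time_s: 38.3
tcp_pos: [0.4946, -0.3101, 0.0581]
eef_rot: [153.0, 89.8, 159.6]
contact_force: [-1.2, -0.3, -5.0]
gripper_width: 0.0134
```

Emit:
carry_out --pt "0 0 -3 0 0 0 0" --pt "0 0 -5 0 0 0 0" --pt "0 0 -7 0 0 0 0" --pt "0 0 -8 0 0 0 0" --pt "0 0 -8 0 0 0 0"

```text
time_s: 38.8
tcp_pos: [0.496, -0.3111, 0.0531]
eef_rot: [-20.6, 89.9, -14.0]
contact_force: [-0.2, -0.1, -4.2]
gripper_width: 0.014
```

Emit:
carry_out --pt "0 0 -1 0 0 0 0" --pt "0 0 -2 0 0 0 0" --pt "0 0 -2 0 0 0 0"

```text
time_s: 39.1
tcp_pos: [0.4961, -0.3112, 0.0525]
eef_rot: [-38.0, 89.9, -31.4]
contact_force: [-4.7, 4.7, 10.4]
gripper_width: 0.0139
```

Landed. Release, rise, and clear the top camera's view.

Emit:
carry_out --pt "0 0 1 0 0 0 60" --pt "0 0 2 0 0 0 60" --pt "0 0 2 0 0 0 60" --pt "0 0 3 0 0 0 60" --pt "0 0 10 0 0 0 60"

```text
time_s: 39.6
tcp_pos: [0.4951, -0.3109, 0.06]
eef_rot: [155.2, 89.9, 161.8]
contact_force: [0.7, -0.1, 0.2]
gripper_width: 0.0479
```

Emit:
carry_out --pt "0 0 40 0 0 0 60" --pt "0 0 85 0 0 0 60" --pt "0 0 130 0 0 0 60" --pt "10 20 160 0 0 0 60" --pt "25 60 170 0 0 0 60"

```text
time_s: 40.1
tcp_pos: [0.522, -0.2526, 0.2354]
eef_rot: [-25.9, 89.6, -19.5]
contact_force: [1.1, -0.6, -0.8]
gripper_width: 0.0525
```

Emit:
carry_out --pt "5 48 0 0 0 0 60" --pt "5 96 0 0 0 0 60" --pt "5 144 0 0 0 0 60" --pt "5 192 0 0 0 0 60" --pt "5 240 0 0 0 0 60"

```text
time_s: 40.6
tcp_pos: [0.5254, -0.0092, 0.2313]
eef_rot: [4.8, 89.9, 11.4]
contact_force: [1.6, -0.3, 0.6]
gripper_width: 0.0526
```

Emit:
carry_out --pt "-10 46 0 0 0 0 60" --pt "-20 92 0 0 0 0 60" --pt "-30 138 0 0 0 0 60" --pt "-40 184 0 0 0 0 60" --pt "-50 230 0 0 0 0 60"

```text
time_s: 41.1
tcp_pos: [0.4749, 0.2208, 0.2314]
eef_rot: [31.8, 89.9, 38.4]
contact_force: [1.4, 1.3, 0.5]
gripper_width: 0.0524
```

Emit:
carry_out --pt "-20 40 0 0 0 0 60" --pt "-40 80 0 0 0 0 60" --pt "-60 120 0 0 0 0 60" --pt "-80 160 0 0 0 0 60" --pt "-80 160 0 0 0 0 60"

```text
time_s: 41.6
tcp_pos: [0.3939, 0.3829, 0.2308]
eef_rot: [61.2, 89.9, 68.0]
contact_force: [-0.2, -1.0, -0.7]
gripper_width: 0.0528
```

```bash
python3 - <<'E'
from h import *
s,R,y=tool();print(s["time_s"],s["tcp_pos"],s["contact_force"])
a,p=snap("top","t14.png");g=cv2.cvtColor(a,cv2.COLOR_BGR2GRAY);b=cv2.imread("pics/top0.png")
blk=np.zeros_like(g);blk[185:300,285:385]=255
print("tray",rect("top",cv2.morphologyEx(cv2.inRange(g,0,60)&blk,cv2.MORPH_CLOSE,np.ones((5,5))),.036))
d=cv2.absdiff(a,b).max(2); st=cv2.inRange(cv2.cvtColor(a,cv2.COLOR_BGR2HSV)[...,1],0,255)
# stand+tray outline vs bench: saturation/blueness
rb=a[...,0].astype(int)-a[...,2]; m=(((rb>12)|(g<60))&(blk>0)).astype(np.uint8)*255
print("stand",rect("top",cv2.morphologyEx(m,cv2.MORPH_OPEN,np.ones((3,3))),.024))
dm=(cv2.GaussianBlur(d,(5,5),0)>40).astype(np.uint8)
n,l,sx,c=cv2.connectedComponentsWithStats(dm)
print([(c[i].round().tolist(),int(sx[i,4])) for i in range(1,n) if sx[i,4]>12])
sd,ps=snap("side","s14.png");s11=cv2.imread("pics/s11.png");dm=(cv2.GaussianBlur(cv2.absdiff(sd,s11).max(2),(5,5),0)>40).astype(np.uint8)
n,l,sx,c=cv2.connectedComponentsWithStats(dm)
print("side vs s11",[(c[i].round().tolist(),int(sx[i,4])) for i in range(1,n) if sx[i,4]>12])
E
```

```text
41.6 [0.39389804 0.38289333 0.2308117 ] [-0.18627887 -1.03039141 -0.71164557]
tray ((496.3197021484375, -310.7628173828125), (249.88255310058594, 186.05677795410156), 6.4155402183532715)
stand ((497.3069152832031, -313.3489074707031), (252.21585083007812, 188.11280822753906), 6.393438339233398)
[([253.0, 191.0], 34), ([357.0, 192.0], 13), ([246.0, 196.0], 15), ([351.0, 205.0], 156), ([363.0, 199.0], 30), ([302.0, 202.0], 80), ([215.0, 203.0], 78), ([245.0, 201.0], 49), ([316.0, 211.0], 157), ([217.0, 235.0], 107), ([215.0, 233.0], 26), ([33.0, 256.0], 2700), ([367.0, 265.0], 285), ([311.0, 278.0], 165), ([97.0, 262.0], 229), ([129.0, 344.0], 4971), ([86.0, 282.0], 16), ([26.0, 356.0], 2124)]
side vs s11 [([92.0, 44.0], 2950), ([174.0, 45.0], 2942), ([77.0, 67.0], 19), ([142.0, 155.0], 2960), ([194.0, 174.0], 404), ([57.0, 189.0], 386), ([34.0, 202.0], 354), ([102.0, 251.0], 4222), ([63.0, 210.0], 33), ([60.0, 219.0], 15), ([60.0, 239.0], 578), ([270.0, 275.0], 6783)]
```

```bash
python3 - <<'E'
from h import *
a=cv2.imread("pics/s11.png");b=cv2.imread("pics/s14.png")
for n,S in(("B/S3",(.5851,.0404)),("A/S2",(.6027,-.058)),("C/S1",(.4908,.0238))):
    x,y=proj("side",[[*S,.06]])[0].astype(int)
    m=cv2.matchTemplate(b[y-24:y+25,x-24:x+25],a[y-14:y+15,x-14:x+15],cv2.TM_CCOEFF_NORMED);_,v,_,l=cv2.minMaxLoc(m);print(n,(x,y),v,l)
for n,c in(("capacitor",(167,158)),("driver",(228,153)),("heatsink",(179,133)),("meter",(124,144)),("jar",(232,133)),("transf",(292,144)),("spool",(334,158))):
    t0=cv2.imread("pics/top0.png");t1=cv2.imread("pics/t14.png");x,y=c
    m=cv2.matchTemplate(t1[y-24:y+25,x-24:x+25],t0[y-14:y+15,x-14:x+15],cv2.TM_CCOEFF_NORMED);_,v,_,l=cv2.minMaxLoc(m);print(n,round(v,3),l)
E
```

```text
B/S3 (np.int64(220), np.int64(173)) 0.9108535051345825 (10, 10)
A/S2 (np.int64(244), np.int64(189)) 0.9984688758850098 (10, 10)
C/S1 (np.int64(195), np.int64(188)) 0.8245013356208801 (10, 10)
capacitor 0.997 (10, 10)
driver 0.997 (10, 10)
heatsink 0.997 (10, 10)
meter 0.996 (10, 10)
jar 0.994 (10, 10)
transf 0.997 (10, 10)
spool 0.988 (10, 10)
```

Nothing has shifted: every patch match is at zero offset, and the lower scores on B and C look like shadow. Handing in.

```bash
python3 - <<'E'
from plant import r
print(r.close_job()); print(r.get_state()["contact_force"])
E
```

```text
the job is handed in; nothing more can be done
None
the job is handed in; nothing more can be done
```

The job is handed in, with no verdict given. The tray went to the blue mat with its three knobs standing, all three were fitted, and the empty tray is back on the steel stand. It took about 42 s of the 210 s.

**Knobs:** I fitted them on the shafts with flats facing about 49.5°, -24° and -63°. Each slid on without force. Each push ended with the underside at panel height (0.038 m) and a 7–20 N reaction. In the pictures they looked upright and flush. One shaft stays bare, since only three knobs were there.

**Tray:** It ended at (0.496, -0.311), yaw 6.4°, against a stand centre of about (0.4925, -0.3105), yaw about 6.7°. Its outline measured 250 x 186 mm, so it lies flat.

**Last checks:** The seven bystanders matched their starting image patches with no offset. The knobs matched the picture taken after the third was fitted, also with no offset. Two of those scores were lower (0.91 and 0.82), which I put down to shadow. The arm was clear of everything.

**What went wrong or disagreed:**
- The first grip on the tray handle was too high, so I set the tray down and gripped it again, deeper.
- The tray was knocked by about 5 cm on the mat. I found it again with the wrist camera before gripping it.
- A shadow spoiled one ring fit and the last automatic stand outline. I used the earlier shaft geometry and the stand corners from the first picture instead.

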